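Gauge a sealing bar with the ratchet micrometer stand

ROBOT

A 6-joint arm with a two-finger parallel gripper is mounted at the origin on the work surface. World frame = base frame: x ahead of the robot, y to its left, z up, the work surface at z = 0. Lengths are in mm, angles in rad, forces in N, time in s.
With the tool pointing down it reaches from about 350 to 975 mm from the base axis. Payload 4.9 kg.
Tool frame: the origin (TCP) lies midway between the tips of the shut fingers; the grasp point (between the pads) lies 19 mm behind it (bot.tcp_to_grasp is the y of the grasp point in the tool frame, in mm); y points along the fingers, z is the direction in which the jaws open and shut, and the axes are right-handed (so a half turn about y gives the same grasp; the last joint's range is limited). The gripper opens to 85 mm and grips with 20 to 120 N. Pads are 22 mm wide; open, the fingers measure 114 mm over their backs; the gripper's body (76 mm by 85 mm) begins 54 mm behind the grasp point. The pads swing forward as they close: fully open they stand 13 mm farther back than shut.
Start: joints at [-1.282, 0.053, 1.613, -0, 1.476, -0.119], TCP at [247.862, -573.73, 231.304] pointing down, gripper open.
Joint ranges: [-3.01, 3.01], [-1.01, 2.22], [0.06, 2.58], [-1.02, 4.17], [0.09, 2.62], [-3.14, 3.14]. Speed limits (rad/s): [2.57, 2.57, 3.14, 3.14, 3.14, 3.14].

INTERFACE

Orientations are given as [roll, pitch, yaw] about the fixed x, y, z axes, in that order (R = Rz(yaw) Ry(pitch) Rx(roll)).
In Python, from cell import bot gives the robot as it stands. The module is installed in compiled form; this text tells all that it offers.
- The arm moves only by the tool step_arm, never from a script. Its argument "moves" is a list that holds one entry, the list of rows, each a list of 7 numbers: the shift along the tool's x, y, z in mm, then the turn, a rotation vector about the tool's x, y, z in rad, then the closure, from -1 (fully open) to 1 (shut). In form: [[[x, y, z, wx, wy, wz, gripper], ...]]. A call has 1 to 20 rows; each row shifts and turns the commanded pose from where the row before left it, along the tool's axes as they then stand; what a row does not reach is not made up. A row lasts 1/12 s, in which the tool goes at most 41.7 mm and 7.16 degrees, less where a joint would pass 70% of its speed; a pose out of reach is approached as far as the arm can. A call is refused whole if a number of a shift passes 41.7 or a number of a turn 0.125, either way. A call with a gripper value outside its range is refused whole. The fingers move at their own pace and stop on an object; the grip force is fixed at half the most. Time passes only in rows, so rows that do not move let the fingers close. It gives the time, the measured TCP pose, the force and the opening at its end, in the units of the state.
- bot.observe(): the state, without advancing time (a new reading comes with each control period).
- bot.grab_frame(name): name is "scene" or "top"; returns (picture, depth): 384x512x3 uint8, red, green, blue; 384x512 float32, mm along the optical axis (not along the pixel's ray), 0 where there is no reading.
- bot.get_calibration(name): a dict with "intrinsics" (3x3 intrinsics, pixels), "dist" ([k1, k2, p1, p2, k3] as OpenCV has them; the pictures are not rectified), "R" (3x3) and "t" (3): a world point X has camera coordinates R X + t. Camera axes: x right, y down, z forward; pixel columns grow to the right and rows downward; lengths in mm; the calibration is good to about 2 mm. A picture is of the moment at which its call begins. get_calibration takes no time and is no camera call.
- bot.finish_job(): hands the job in, once; it reports no verdict.
The state is a dict: "clock": time; "joint_pos": joint angles; "dq": joint speeds; "joint_efforts": joint torques, N m; "tcp_pos": TCP position; "orientation": TCP orientation; "contact_force": force on the tool from outside, world axes, zero at the start; "torque": the same for the moment, N m; "grip_width": finger opening in mm.
Only numpy, scipy, OpenCV 4.12 (cv2) and the standard library are available. Lean on these libraries where they do the work, as an engineer would, in place of code of your own. Each camera call takes 0.05 s, during which the arm holds its last target.

TASK

Take the short, wide aluminium sealing bar from the bench and slide it between the rails of the bench gauge until it is fully home against the end stop. Then gently turn the ratchet cap on top clockwise to bring the spindle down on the bar until the clutch has clicked two or three times, no more, then let go and leave the bar clamped there. Never press the bar onto the gauge with more than 25 N, and leave everything else on the bench alone.

Things in the scene. Friction and masses are not known exactly. Their poses are not given: they have to be found in the camera images.
- gauge: bench thickness gauge, fixed: grey base 225 x 100 mm (x -120 to 105, y +-50 mm), its top, the bed, at z = 20 mm; column at x 52 to 92 mm with an arm (z 70 to 95 mm) reaching back over the bed with the upright spindle. Origin: on the bench straight under the spindle axis; z up; +x = direction in which the bar is slid in. Bed clear at x below -50 mm
- gauge_stop (a point): on the bed, middle of the end stop's face, 30 mm beyond the spindle axis; axes as the gauge's. Two steel guide rails, 12 mm high, inner faces 25 mm apart, run from 55 mm before the stop up to it; their flared mouth begins 76 mm before the stop, about 37 mm wide
- cap_grip (a point): centre of the ratchet cap on top: dark ribbed upright cylinder, 30 mm diameter and 30 mm high, 155 to 162 mm above the bench at the start. 3 mm below it is the plain thimble (34 mm diameter, 33 mm high), fixed to the screw. Turning clockwise from above drives the spindle (16 mm foot), thimble and cap down together, 4 mm per radian (drag 0.09 N m). How far it is to the bar must be felt: 4 to 11 mm
- cap (a joint): slip of the cap on the thimble (rad, 0 at the start): grows only when the clutch slips clockwise, at about 0.12 N m; a click is 0.52 rad. Foot landed: the cap stops sinking and clicks round, foot load 9 to 16 N. The cap is sprung up and down, 10 N per mm, 2.5 mm each way: a grip must sink with it while the screw turns; held back by over 6 N it slips early, pressed down it loads the foot
- bar: aluminium sealing bar lying flat, 170 mm long (along its own x), 22 mm wide (y), 16 mm high; the same from either end, 0.16 kg. Origin: centre of its underside. Fully home in the gauge it lies on the bed between the rails with one end against the stop, its origin then at gauge x = -55 mm, y = 0, z = 20 mm, and it sticks out of the rails towards gauge -x. The shorter, wider of the two bars
- strip: flat-sided aluminium strip, 230 x 12 x 12 mm, longer and thinner than the bar; not wanted; bystander, to be left alone. Origin: centre of its underside
- cup: white cup, 76 mm wide, 75 mm high; bystander, to be left alone. Origin: centre of its underside
- jar: amber glass jar, 64 mm wide, 100 mm high; bystander, to be left alone. Origin: centre of its underside
- screwdriver: screwdriver lying down; bystander, to be left alone. Origin: centre of its underside
- brush: brush lying down; bystander, to be left alone. Origin: centre of its underside
- burr: flat steel grinder burr, a ring of 64 mm diameter and 12 mm height lying flat; bystander, to be left alone. Origin: centre of its underside
- tamper: steel tamper, 58 mm wide, 80 mm high, standing; bystander, to be left alone. Origin: centre of its underside
Things that resemble listed ones, but are neither listed nor needed, are in the scene too. Leave any brown or pink look-alike of the bar alone.

How it is judged:
By the outcome, as a careful person would: the job done as asked, in the order asked, and still so for the second after the job is handed in, with the robot touching nothing.
It also fails if it takes over 70 s, if anything falls off the work surface, if the arm or the gripper's body presses on something with over 40 N, if the wrist force passes 120 N, or if a joint passes its speed limit or range.

## Working session

There is one attempt and no reset: what is moved stays moved. The work goes in short steps, Python scripts to look and compute and a tool call to move; the robot and the scene stay as the last step left them, time stands still between calls to the robot, and variables do not carry over. Pictures are saved under pics/ and viewed, and the job is handed in when it is done.

Besides the shell and the picture viewer there is one more tool, called as name([rows], argument=value, ...), one row to a line, values as JSON. step_arm: Moves the arm, as the interface text tells. Its arguments: {"type":"object","properties":{"moves":{"type":"array","items":{"type":"array","items":{"type":"array","items":{"type":"number"}}}}},"required":["moves"]}

```bash
mkdir -p pics; ls; python3 - <<'E'
from cell import bot
import cv2,numpy as np
print(bot.observe())
for n in("scene","top"):
    p,d=bot.grab_frame(n)
    np.savez(f"{n}0.npz",p=p,d=d)
    cv2.imwrite(f"pics/{n}0.png",cv2.resize(p[:,:,::-1],(800,600)))
    c=bot.get_calibration(n);print(n,c)
E
```

```text
pics
{'clock': 0.0, 'joint_pos': array([-1.28199089e+00,  5.33365657e-02,  1.61433175e+00, -1.02848905e-05,
        1.47600562e+00, -1.19003412e-01]), 'dq': array([ 0.00120531,  0.0001043 ,  0.00124041, -0.00042044, -0.00098599,
        0.00053517]), 'joint_efforts': array([ 2.06335259e-03, -3.93681479e+01, -3.70173812e+01, -1.27292139e-05,
        7.01893194e-03,  2.03464850e-06]), 'tcp_pos': array([ 247.68616974, -573.12796829,  230.05305973]), 'orientation': array([-1.57286411e+00,  2.36931135e-04, -2.73378306e+00]), 'contact_force': array([-0.12928269,  0.75444297, -0.82335297]), 'torque': array([ 0.04127644, -0.02129133,  0.00864283]), 'grip_width': 85.31447608279603}
scene {'intrinsics': array([[374.00433469,   0.        , 261.8018898 ],
       [  0.        , 374.00433469, 188.21908653],
       [  0.        ,   0.        ,   1.        ]]), 'dist': array([-0.00301486,  0.        ,  0.        ,  0.        ,  0.        ]), 'R': array([[-0.88591766,  0.46382014,  0.00455784],
       [ 0.33057969,  0.6382542 , -0.69523279],
       [-0.32537203, -0.61441228, -0.71877019]]), 't': array([ 419.3941063 ,  -61.51755968, 1413.31071837])}
top {'intrinsics': array([[495.91832133,   0.        , 255.8944117 ],
       [  0.        , 495.91832133, 188.42403109],
       [  0.        ,   0.        ,   1.        ]]), 'dist': array([-0.10024222,  0.        ,  0.        ,  0.        ,  0.        ]), 'R': array([[-0.02387826, -0.99969961,  0.00552504],
       [-0.98932199,  0.02283483, -0.14394641],
       [ 0.143777  , -0.00890323, -0.98957006]]), 't': array([  18.29517625,  498.63433407, 1614.48469603])}
```

View pics/scene0.png

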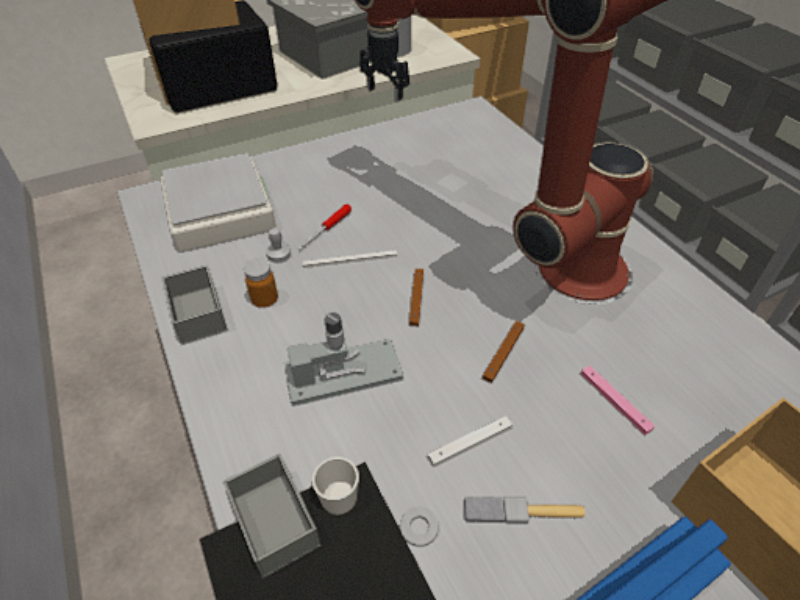

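View pics/top0.png

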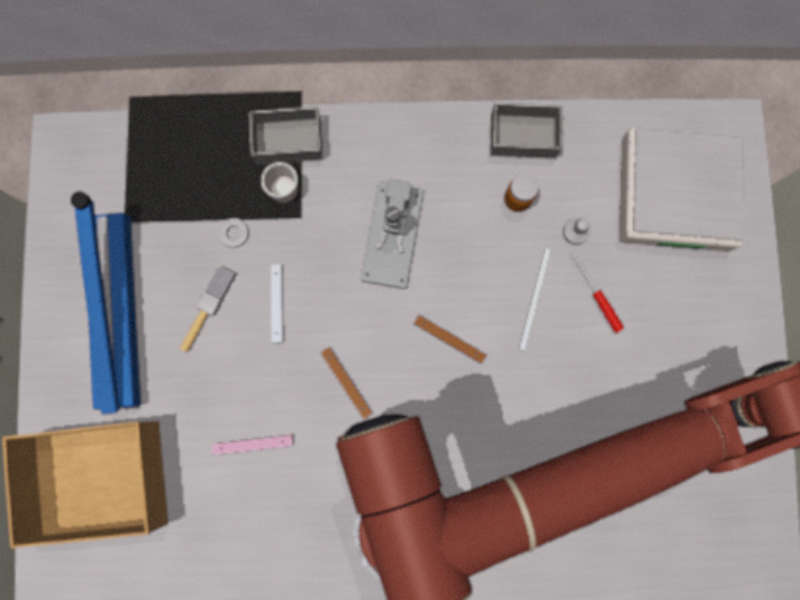

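The top view, at the 800x600 scale, shows the wide aluminium bar with end holes at (277,303), and the thin strip at (535,300). The gauge is at (393,235) with its mouth pointing down the image towards the robot. Next I'll measure the bar and gauge.

```bash
cat > h.py <<'E'
import cv2,numpy as np
from cell import bot
def cal(n):
    c=bot.get_calibration(n);return c["intrinsics"],c["dist"],c["R"],c["t"]
def cloud(n,d):
    K,D,R,t=cal(n);H,W=d.shape
    u,v=np.meshgrid(np.arange(W),np.arange(H))
    n_=cv2.undistortPoints(np.stack([u,v],-1).reshape(-1,1,2).astype(np.float64),K,D).reshape(H,W,2)
    P=np.dstack([n_,np.ones((H,W))])*d[...,None]
    return (P-t)@R     # R^T (P-t)
def plane(n,px,z):
    K,D,R,t=cal(n)
    q=cv2.undistortPoints(np.array(px,float).reshape(-1,1,2),K,D).reshape(-1,2)
    r=np.c_[q,np.ones(len(q))]@R; o=-R.T@t
    return o+r*((z-o[2])/r[:,2])[:,None]
def proj(n,X):
    K,D,R,t=cal(n)
    return cv2.projectPoints(np.array(X,float).reshape(-1,1,3),cv2.Rodrigues(R)[0],t,K,D)[0].reshape(-1,2)
def ortho(n,p,z,x0,x1,y0,y1,s=0.5):
    # rows: x decreasing ; cols: y decreasing ; s mm per px
    xs=np.arange(x1,x0,-s);ys=np.arange(y1,y0,-s)
    X,Y=np.meshgrid(xs,ys,indexing='ij')
    uv=proj(n,np.stack([X,Y,np.full_like(X,z)],-1)).reshape(*X.shape,2).astype(np.float32)
    return cv2.remap(p,uv[...,0],uv[...,1],cv2.INTER_CUBIC)
E
python3 - <<'E'
from h import *
for n in("top","scene"):
    f=np.load(n+"0.npz");p,d=f["p"],f["d"]
    C=cloud(n,d)
    s=.64
    for name,(u,v) in dict(bar=(277,303),cap=(393,212),bed=(385,265)).items() if n=="top" else dict(bar=(470,440),cap=(333,318),bed=(380,365)).items():
        print(n,name,C[int(v*s),int(u*s)].round(1))
    # bar by connected bright patch
    m=((C[...,2]>9)&(C[...,2]<23))
    b=np.array([600,170]) 
    g=(m*255).astype(np.uint8)
    N,L,S,cen=cv2.connectedComponentsWithStats(g)
    for i in range(1,N):
        if S[i,4]>80:
            q=C[L==i]
            r=cv2.minAreaRect(q[:,:2].astype(np.float32))
            print(n,S[i],[np.round(k,1) for k in r],np.median(q[:,2]).round(1))
f=np.load("top0.npz")
cv2.imwrite("pics/o20.png",cv2.resize(ortho("top",f["p"],20,420,780,-120,120)[...,::-1],None,fx=.8,fy=.8))
cv2.imwrite("pics/crop.png",cv2.resize(f["p"][100:200,220:290,::-1],None,fx=6,fy=6)[:600])
E
```

```text
top bar [492.9 273.1  12.5]
top cap [647.8  19.  168.8]
top bed [568.5  38.3  19. ]
top [ 231  116   39   69 1145] [array([636.3,  22.3]), array([100.5, 227. ]), np.float64(78.8)] 18.7
top [361 139  17  17 111] [array([ 634. , -383.7]), array([53.8, 52. ]), np.float64(47.3)] 19.1
top [366 162  32  52 148] [array([ 498. , -419.4]), array([197.5,  27.4]), np.float64(28.1)] 16.8
top [116 169  35  57 478] [array([480.4, 430.3]), array([ 44.8, 199.2]), np.float64(62.5)] 16.9
top [174 169   8  51 334] [array([489.9, 271.8]), array([170.9,  23.9]), np.float64(0.1)] 15.3
top [332 176  16  49 134] [array([ 457.6, -275.1]), array([ 12.7, 168.7]), np.float64(73.4)] 12.3
top [264 202  47  31 317] [array([404. , -95.9]), array([169.8,  23.2]), np.float64(57.7)] 15.2
top [205 223  33  46 312] [array([316.3, 127.2]), array([170. ,  24.1]), np.float64(32.0)] 15.6
top [ 19 279  11  65 137] [array([107.2, 790.1]), array([213. ,  19.7]), np.float64(7.0)] 14.6
top [136 278  52  13 324] [array([189.9, 327.2]), array([ 22.5, 170.8]), np.float64(6.0)] 15.5
scene bar [494.2 275.4  17.1]
scene cap [641.6  19
[... 1601 characters left out ...]
.3]), np.float64(6.1)] 14.6
scene [274 266  54  32 451] [array([491.4, 274.7]), array([170.4,  23.8]), np.float64(0.3)] 14.8
scene [481 280  31  28 123] [array([ 23.6, 561.8]), array([ 8.7, 94. ]), np.float64(6.5)] 16.7
scene [148 301  34  18  91] [array([863.6, 179.5]), array([90. ,  6.7]), np.float64(0.0)] 15.8
scene [297 318  77  17 898] [array([481.1, 429.4]), array([ 41.6, 198.3]), np.float64(62.0)] 16.6
scene [256 325  24  25 299] [array([651. , 371.3]), array([62.6, 59.9]), np.float64(63.0)] 11.0
scene [166 346  38  23  96] [array([857. , 324.6]), array([97.7,  2.9]), np.float64(3.3)] 16.5
scene [461 347  39  37 159] [array([227.3, 674.7]), array([  6.6, 101.1]), np.float64(5.0)] 15.7
```

View pics/o20.png

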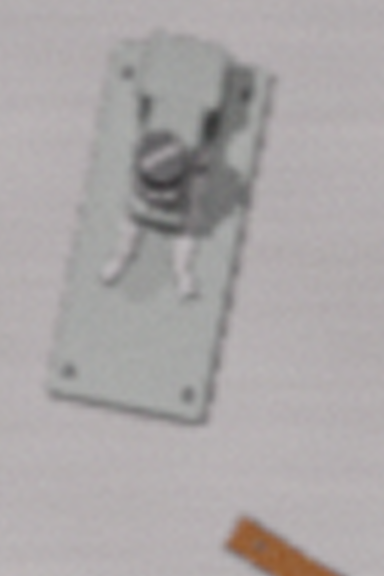

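```bash
python3 - <<'E'
from h import *
from scipy.optimize import least_squares
yaw=-0.196
for n in("top","scene"):
    f=np.load(n+"0.npz");C=cloud(n,f["d"]);P=f["p"]
    q=C[(abs(C[...,0]-644)<45)&(abs(C[...,1]-20)<45)&(C[...,2]>120)]
    t=q[q[:,2]>168]
    print(n,"cap pts",len(q),"z max",np.sort(q[:,2])[-15:].round(0),"top pts",len(t),t.mean(0).round(1),((t.min(0)+t.max(0))/2).round(1), "wall centroid x/y range",q[:,:2].min(0).round(1),q[:,:2].max(0).round(1))
    # bed points
    b=C[(abs(C[...,0]-636)<135)&(abs(C[...,1]-22)<80)&(abs(C[...,2]-20)<5)]
    r=cv2.minAreaRect(b[:,:2].astype(np.float32));print(r, np.median(b[:,2]))
    o=ortho(n,P,16,400,580,225,325,0.5)
    cv2.imwrite(f"pics/bar_{n}.png",cv2.resize(o[...,::-1],None,fx=1.5,fy=1.5))
    o=ortho(n,P,20,510,770,-60,100,0.5)
    cv2.imwrite(f"pics/g_{n}.png",o[...,::-1])
    uv=proj(n,[[c,s_,16] for c in(491-85,491+85) for s_ in (273-11,273+11)]);print(uv.round(1))
a=cv2.imread("pics/bar_top.png");b=cv2.imread("pics/bar_scene.png")
cv2.imwrite("pics/bars.png",np.hstack([a,b]))
a=cv2.imread("pics/g_top.png");b=cv2.imread("pics/g_scene.png")
cv2.imwrite("pics/gs.png",np.hstack([a,b]))
E
```

```text
top cap pts 116 z max [177. 177. 178. 178. 178. 179. 179. 179. 179. 179. 179. 180. 180. 180.
 181.] top pts 72 [643.   20.6 173.9] [643.4  20.6 174.6] wall centroid x/y range [626.3   6.6] [657.5  35.5]
((635.8741455078125, 22.101951599121094), (99.67817687988281, 226.1881103515625), 78.6836929321289) 19.714263511444766
[[180.2 218.5]
 [173.7 218.6]
 [180.1 168.5]
 [173.6 168.7]]
scene cap pts 201 z max [175. 175. 175. 175. 175. 175. 175. 175. 176. 176. 176. 176. 176. 176.
 179.] top pts 73 [644.6  21.6 173.2] [644.6  19.8 173.5] wall centroid x/y range [627.5   3.8] [661.1  38. ]
((637.114990234375, 21.41028594970703), (102.75389862060547, 224.70274353027344), 78.76797485351562) 18.99495767233632
[[322.9 265.4]
 [327.2 271.1]
 [272.7 289.4]
 [276.5 295.7]]
```

View pics/bars.png

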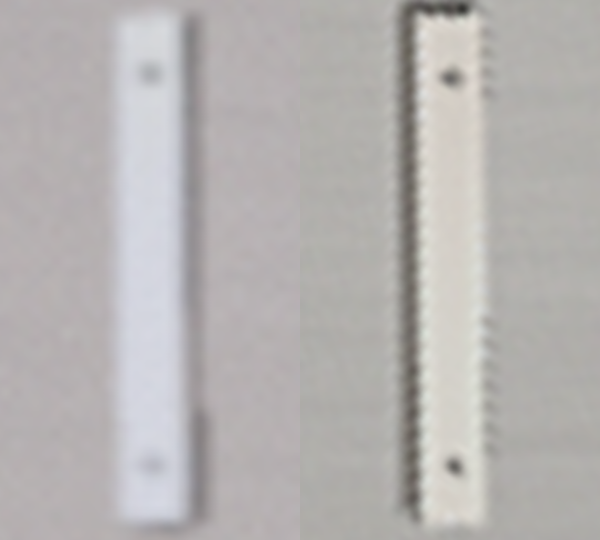

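View pics/gs.png

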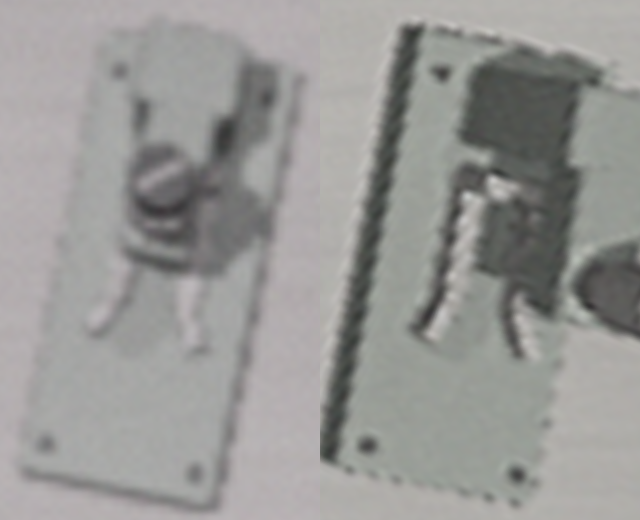

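```bash
cat > plan.py <<'E'
import numpy as np,sys
from cell import bot
def plan(tx,ty,tz,tyaw,n,g,nturn=None,cur=None):
    o=bot.observe()
    p=np.array(o["tcp_pos"]) if cur is None else np.array(cur[:3],float)
    yaw=o["orientation"][2] if cur is None else cur[3]
    nturn=nturn or n
    rows=[];T=np.array([tx,ty,tz])
    for i in range(n):
        d=(T-p)/(n-i)
        c,s=np.cos(yaw),np.sin(yaw)
        r=[round(c*d[0]+s*d[1],1),round(-d[2],1),round(-s*d[0]+c*d[1],1)]
        dy=round((tyaw-yaw)/(nturn-i),3) if i<nturn else 0
        p=p+np.array([c*r[0]-s*r[2],s*r[0]+c*r[2],-r[1]]);yaw+=dy
        rows.append(r+[0,round(-dy,3),0,g])
    for k in range(0,n,20): print(str(rows[k:k+20]).replace(" ",""))
    print("end",p.round(1),round(yaw,3))
if __name__=="__main__":
    a=[float(v) for v in sys.argv[1:]]
    plan(*a[:4],int(a[4]),a[5])
E
python3 plan.py 446 273.6 120 0.005 25 -1
```

```text
[[np.float64(-20.7),np.float64(4.4),np.float64(-27.9),0,np.float64(-0.11),0,-1.0],[np.float64(-23.7),np.float64(4.4),np.float64(-25.5),0,np.float64(-0.11),0,-1.0],[np.float64(-26.3),np.float64(4.4),np.float64(-22.8),0,np.float64(-0.11),0,-1.0],[np.float64(-28.7),np.float64(4.4),np.float64(-19.7),0,np.float64(-0.109),0,-1.0],[np.float64(-30.6),np.float64(4.4),np.float64(-16.5),0,np.float64(-0.11),0,-1.0],[np.float64(-32.3),np.float64(4.4),np.float64(-13.0),0,np.float64(-0.109),0,-1.0],[np.float64(-33.5),np.float64(4.4),np.float64(-9.5),0,np.float64(-0.11),0,-1.0],[np.float64(-34.3),np.float64(4.4),np.float64(-5.7),0,np.float64(-0.109),0,-1.0],[np.float64(-34.7),np.float64(4.4),np.float64(-1.9),0,np.float64(-0.11),0,-1.0],[np.float64(-34.7),np.float64(4.4),np.float64(1.9),0,np.float64(-0.109),0,-1.0],[np.float64(-34.3),np.float64(4.4),np.float64(5.6),0,np.float64(-0.11),0,-1.0],[np.float64(-33.5),np.float64(4.4),np.float64(9.4),0,np.float64(-0.109),0,-1.0],[np.float64(-32.3),np.float64(4.4),np.float64(13.0),0,np.float64(-0.11),0,-1.0],[np.float64(-30.7),np.float64(4.4),np.float64(16.4)
[... 241 characters left out ...]
),0,np.float64(-0.11),0,-1.0],[np.float64(-20.8),np.float64(4.4),np.float64(27.9),0,np.float64(-0.109),0,-1.0],[np.float64(-17.6),np.float64(4.4),np.float64(30.0),0,np.float64(-0.11),0,-1.0],[np.float64(-14.3),np.float64(4.4),np.float64(31.7),0,np.float64(-0.109),0,-1.0]]
[[np.float64(-10.7),np.float64(4.4),np.float64(33.1),0,np.float64(-0.11),0,-1.0],[np.float64(-7.0),np.float64(4.5),np.float64(34.1),0,np.float64(-0.109),0,-1.0],[np.float64(-3.3),np.float64(4.4),np.float64(34.6),0,np.float64(-0.11),0,-1.0],[np.float64(0.6),np.float64(4.5),np.float64(34.8),0,np.float64(-0.109),0,-1.0],[np.float64(4.3),np.float64(4.4),np.float64(34.5),0,np.float64(-0.11),0,-1.0]]
end [446.  273.6 120. ] 0.005
```

step_arm([
  [[-20.7, 4, -27.9, 0, -0.11, 0, -1], [-23.7, 4, -25.5, 0, -0.11, 0, -1], [-26.3, 4, -22.8, 0, -0.11, 0, -1], [-28.7, 4, -19.7, 0, -0.11, 0, -1], [-30.6, 4, -16.5, 0, -0.11, 0, -1], [-32.3, 4, -13, 0, -0.11, 0, -1], [-33.5, 4, -9.5, 0, -0.11, 0, -1], [-34.3, 4, -5.7, 0, -0.11, 0, -1], [-34.7, 4, -1.9, 0, -0.11, 0, -1], [-34.7, 4, 1.9, 0, -0.11, 0, -1], [-34.3, 4, 5.6, 0, -0.11, 0, -1], [-33.5, 4, 9.4, 0, -0.11, 0, -1], [-32.3, 4, 13, 0, -0.11, 0, -1], [-30.7, 4, 16.4, 0, -0.11, 0, -1], [-28.7, 4, 19.7, 0, -0.11, 0, -1], [-26.4, 4, 22.7, 0, -0.11, 0, -1], [-23.7, 4, 25.4, 0, -0.11, 0, -1], [-20.8, 4, 27.9, 0, -0.11, 0, -1], [-17.6, 4, 30, 0, -0.11, 0, -1], [-14.3, 4, 31.7, 0, -0.11, 0, -1]],
])

```text
clock: 1.77
tcp_pos: [403.8, 106.1, 150.9]
orientation: [-1.571, -0.0, -0.528]
contact_force: [-0.1, -1.1, 0.6]
grip_width: 85.4
```

step_arm([
  [[-10.7, 6, 33.1, 0, -0.11, 0, -1], [-7, 6, 34.1, 0, -0.11, 0, -1], [-3.3, 6, 34.6, 0, -0.11, 0, -1], [0.6, 6, 34.8, 0, -0.11, 0, -1], [4.3, 6, 34.5, 0, -0.1, 0, -1], [0, 0, 0, 0, 0, 0, -1], [0, 0, 0, 0, 0, 0, -1]],
])

```text
clock: 2.35
tcp_pos: [441.3, 275.0, 120.0]
orientation: [-1.572, 0.002, 0.008]
contact_force: [0.9, -0.1, -0.2]
grip_width: 85.4
```

```bash
python3 - <<'E'
from h import *
o=bot.observe();print(o["tcp_pos"].round(1),o["orientation"].round(3),o["joint_pos"].round(2),o["contact_force"].round(2),o["torque"].round(3))
p,d=bot.grab_frame("scene");cv2.imwrite("pics/s1.png",cv2.resize(p[200:360,180:400,::-1],None,fx=3.5,fy=3.5))
E
```

```text
[441.3 275.  120. ] [-1.572  0.002  0.008] [ 0.41 -0.1   1.96 -0.    1.29 -1.17] [ 0.88 -0.1  -0.15] [-0.069  0.003  0.031]
```

step_arm([
  [[5, 20, -1.4, 0, 0, 0, -1], [0, 25, 0, 0, 0, 0, -1], [0, 25, 0, 0, 0, 0, -1], [0, 25, 0, 0, 0, 0, -1], [0, 14, 0, 0, 0, 0, -1], [0, 6, 0, 0, 0, 0, -1], [0, 0, 0, 0, 0, 0, -1]],
])

```text
clock: 2.98
tcp_pos: [445.9, 271.0, 5.0]
orientation: [-1.572, 0.003, 0.004]
contact_force: [1.1, -0.4, 0.6]
grip_width: 85.4
```

```bash
python3 - <<'E'
from h import *
o=bot.observe();print(o["tcp_pos"].round(1),o["contact_force"].round(2))
p,d=bot.grab_frame("scene");cv2.imwrite("pics/s2.png",cv2.resize(p[200:360,180:400,::-1],None,fx=3.5,fy=3.5))
E
```

```text
[445.9 271.    5. ] [ 1.08 -0.39  0.59]
```

View pics/s2.png

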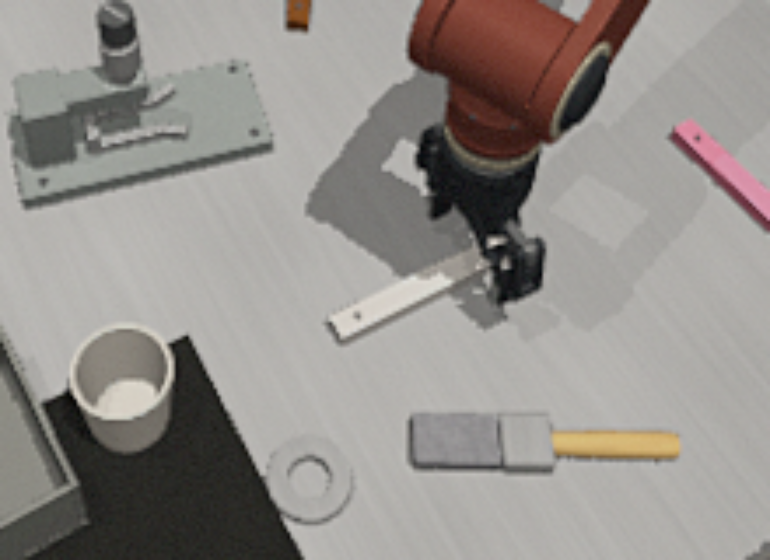

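The fingers straddle the back half of the bar, at about (490,265) in the crop. I'll centre them and close.

step_arm([
  [[0, 1, 2, 0, 0, 0, -1], [0, 0, 0, 0, 0, 0, -0.5], [0, 0, 0, 0, 0, 0, 0], [0, 0, 0, 0, 0, 0, 0.5], [0, 0, 0, 0, 0, 0, 1], [0, 0, 0, 0, 0, 0, 1], [0, 0, 0, 0, 0, 0, 1], [0, 0, 0, 0, 0, 0, 1], [0, 0, 0, 0, 0, 0, 1]],
])

```text
clock: 3.78
tcp_pos: [447.4, 274.8, 5.9]
orientation: [-1.57, -0.001, 0.006]
contact_force: [-1.2, -1.0, 4.0]
grip_width: 20.2
```

step_arm([
  [[0, 0, 0, 0, 0, 0, 1], [0, -10, 0, 0, 0, 0, 1], [0, -20, 0, 0, 0, 0, 1], [0, -30, 0, 0, 0, 0, 1], [0, -30, 0, 0, 0, 0, 1], [0, 0, 0, 0, 0, 0, 1], [0, 0, 0, 0, 0, 0, 1]],
])

```text
clock: 4.37
tcp_pos: [448.1, 275.1, 97.4]
orientation: [-1.569, -0.004, 0.006]
contact_force: [-0.6, 1.0, -2.6]
grip_width: 20.0
```

```bash
python3 - <<'E'
from h import *
o=bot.observe();print(o["tcp_pos"].round(1),o["orientation"].round(3),o["contact_force"].round(2),o["torque"].round(3),o["grip_width"])
for n in("scene","top"):
    p,d=bot.grab_frame(n);np.savez(n+"3.npz",p=p,d=d)
    if n=="scene":a=p[180:340,180:400]
    else: cv2.imwrite("pics/t3.png",cv2.resize(p[110:230,130:290,::-1],None,fx=4,fy=4))
cv2.imwrite("pics/s3.png",cv2.resize(a[...,::-1],None,fx=3.5,fy=3.5))
E
```

```text
[448.1 275.1  97.4] [-1.569 -0.004  0.006] [-0.55  1.02 -2.6 ] [-0.032  0.12   0.018] 19.996095149556957
```

View pics/s3.png

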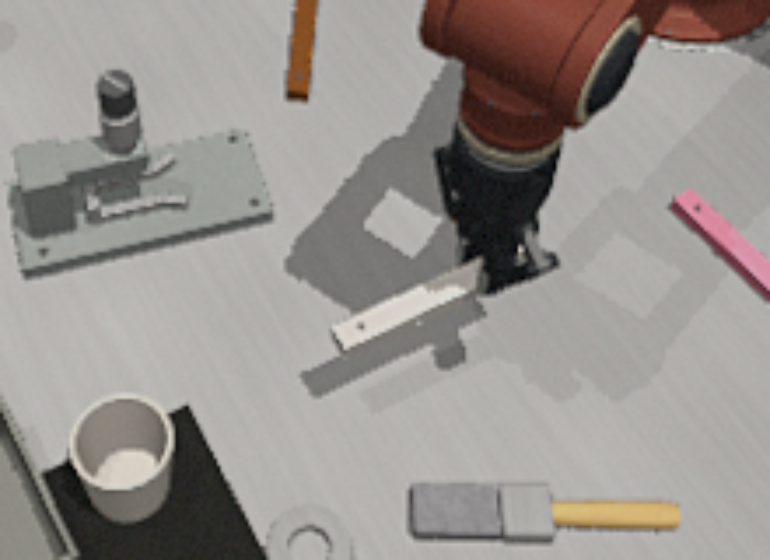

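View pics/t3.png

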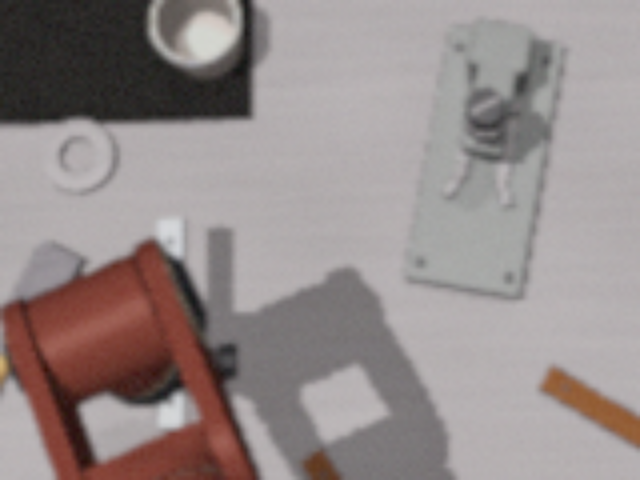

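The bar is held and roughly level, with its front end at (340,340) in the scene crop. I'll measure its tilt and height in the grip.

```bash
python3 - <<'E'
from h import *
f=np.load("scene3.npz");C=cloud("scene",f["d"])
m=(abs(C[...,1]-274)<18)&(C[...,0]>478)&(C[...,0]<600)&(C[...,2]>80)&(C[...,2]<135)
q=C[m];print(len(q))
br=f["p"][m].sum(1)
t=q[br>480];print(len(t))
A=np.c_[t[:,0]-500,np.ones(len(t))]
print("z fit",np.linalg.lstsq(A,t[:,2],rcond=None)[0],"y fit",np.linalg.lstsq(A,t[:,1],rcond=None)[0],"xmax",t[:,0].max(),q[:,0].max(),"y",t[:,1].min(),t[:,1].max())
f=np.load("top3.npz");C=cloud("top",f["d"])
m=(abs(C[...,1]-274)<18)&(C[...,0]>530)&(C[...,0]<600)&(C[...,2]>80)&(C[...,2]<135)
q=C[m];print(len(q));print(q.mean(0),q[:,0].max(),q[:,1].min(),q[:,1].max())
E
```

```text
362
249
z fit [-1.07044536e-02  1.06573376e+02] y fit [-1.76861481e-02  2.76439638e+02] xmax 576.6762431944967 576.6762431944967 y 262.9177244037869 287.0192981631113
64
[559.94508496 270.98336342 103.98193629] 575.7408801266615 262.260470465286 281.9105141695028
```

```bash
sed -i 's/r=\[round(c/r=[round(float(c/; ' plan.py; python3 - <<'E'
s=open('plan.py').read()
s=s.replace("r=[round(float(c*d[0]+s*d[1],1),round(-d[2],1),round(-s*d[0]+c*d[1],1)]","r=[round(float(v),1) for v in (c*d[0]+s*d[1],-d[2],-s*d[0]+c*d[1])]").replace("dy=round((tyaw-yaw)","dy=round(float(tyaw-yaw)")
open('plan.py','w').write(s)
E
python3 plan.py 454.2 58.2 75 -0.197 12 1
```

```text
[[0.6,1.6,-18.0,0,0.017,0,1.0],[0.9,1.6,-18.0,0,0.017,0,1.0],[1.2,1.6,-18.0,0,0.017,0,1.0],[1.5,1.6,-17.9,0,0.017,0,1.0],[1.8,1.6,-17.9,0,0.017,0,1.0],[2.1,1.6,-17.9,0,0.017,0,1.0],[2.4,1.6,-17.8,0,0.017,0,1.0],[2.7,1.6,-17.8,0,0.017,0,1.0],[3.0,1.5,-17.8,0,0.017,0,1.0],[3.3,1.6,-17.7,0,0.017,0,1.0],[3.6,1.5,-17.6,0,0.017,0,1.0],[4.0,1.6,-17.6,0,0.016,0,1.0]]
end [454.2  58.2  75. ] -0.197
```

step_arm([
  [[0.6, 1.8, -18, 0, 0.017, 0, 1], [0.9, 1.8, -18, 0, 0.017, 0, 1], [1.2, 1.8, -18, 0, 0.017, 0, 1], [1.5, 1.8, -18, 0, 0.017, 0, 1], [1.8, 1.8, -18, 0, 0.017, 0, 1], [2.1, 1.8, -18, 0, 0.017, 0, 1], [2.4, 1.8, -18, 0, 0.017, 0, 1], [2.7, 1.8, -18, 0, 0.017, 0, 1], [3, 1.8, -18, 0, 0.017, 0, 1], [3.3, 1.8, -17.5, 0, 0.017, 0, 1], [3.6, 1.8, -17.5, 0, 0.017, 0, 1], [4, 1.8, -17, 0, 0.016, 0, 1], [0, 0, 0, 0, 0, 0, 1], [0, 0, 0, 0, 0, 0, 1]],
])

```text
clock: 5.63
tcp_pos: [453.8, 58.3, 71.6]
orientation: [-1.571, 0.004, -0.198]
contact_force: [-0.7, 0.2, -2.6]
grip_width: 20.2
```

```bash
cat > look.py <<'E'
from h import *
import sys
k=sys.argv[1]
o=bot.observe();print(o["clock"],o["tcp_pos"].round(1),o["orientation"].round(3),"F",o["contact_force"].round(2),"T",o["torque"].round(3),o["grip_width"].round(1),"q6",o["joint_pos"][5].round(3))
p,d=bot.grab_frame("scene");np.savez(f"scene{k}.npz",p=p,d=d)
cv2.imwrite(f"pics/s{k}.png",cv2.resize(p[180:280,170:310,::-1],None,fx=5,fy=5,interpolation=cv2.INTER_CUBIC))
p,d=bot.grab_frame("top");np.savez(f"top{k}.npz",p=p,d=d)
cv2.imwrite(f"pics/t{k}.png",cv2.resize(p[100:200,200:320,::-1],None,fx=5,fy=5,interpolation=cv2.INTER_CUBIC))
# bar pose in gauge frame from scene cloud
E
python3 look.py 4
```

```text
Traceback (most recent call last):
  File "look.py", line 4, in <module>
    o=bot.observe();print(o["clock"],o["tcp_pos"].round(1),o["orientation"].round(3),"F",o["contact_force"].round(2),"T",o["torque"].round(3),o["grip_width"].round(1),"q6",o["joint_pos"][5].round(3))
                                                                                                                                              ^^^^^^^^^^^^^^^^^^^^^
AttributeError: 'float' object has no attribute 'round'
```

```bash
sed -i 's/o\["grip_width"\].round(1)/round(o["grip_width"],1)/' look.py; python3 look.py 4; python3 - <<'E'
from h import *
yaw=-0.197;o=np.array([644,20.4]);u=np.array([np.cos(yaw),np.sin(yaw)]);v=np.array([-u[1],u[0]])
for n in("scene","top"):
    C=cloud(n,np.load(n+"4.npz")["d"]);g=np.dstack([(C[...,:2]-o)@u,(C[...,:2]-o)@v,C[...,2]])
    m=(g[...,0]>-165)&(g[...,0]<-55)&(abs(g[...,1])<18)&(g[...,2]>70)&(g[...,2]<95)
    q=g[m];print(n,len(q))
    if len(q)>20: print(np.polyfit(q[:,0]+110,q[:,1],1),np.polyfit(q[:,0]+110,q[:,2],1),q.min(0),q.max(0))
E
```

```text
5.6333 [453.8  58.3  71.6] [-1.571  0.004 -0.198] F [-0.73  0.18 -2.58] T [0.027 0.047 0.035] 20.2 q6 -1.408
scene 240
[-0.00508192  2.75934338] [-4.40364660e-03  7.87650313e+01] [-164.81344146  -12.45156759   70.23683962] [-64.93659661  13.09022022  84.3090709 ]
top 77
[1.59865941e-03 1.63726653e+00] [-2.45819365e-02  8.14418718e+01] [-104.07944165   -9.48240285   73.51337722] [-66.45871661  12.53648656  90.96566775]
```

View pics/s4.png

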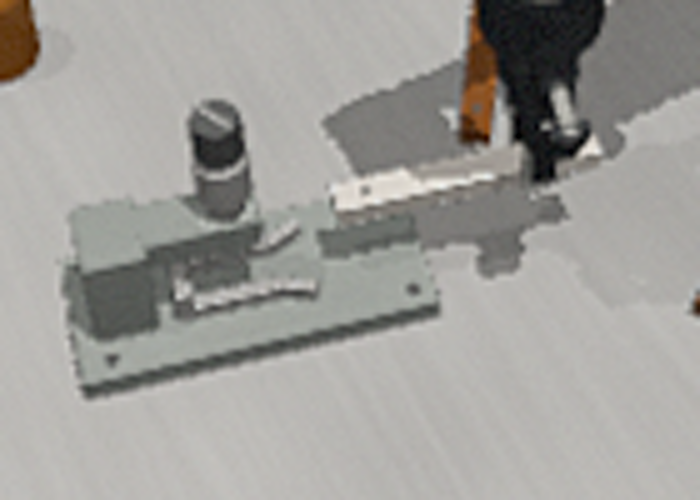

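View pics/t4.png

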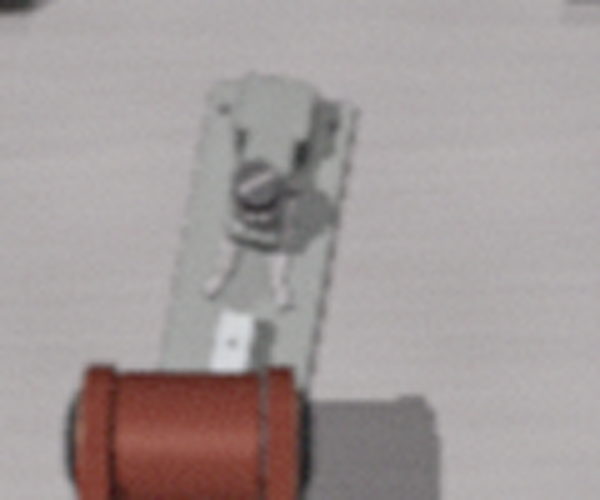

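step_arm([
  [[0, 10, -0.5, 0, 0, 0, 1], [0, 12, -0.5, 0, 0, 0, 1], [0, 10, 0, 0, 0, 0, 1], [0, 6, 0, 0, 0, 0, 1], [0, 3, 0, 0, 0, 0, 1], [0, 0, 0, 0, 0, 0, 1], [0, 0, 0, 0, 0, 0, 1]],
])

```text
clock: 6.32
tcp_pos: [455.3, 57.8, 32.7]
orientation: [-1.571, 0.0, -0.197]
contact_force: [0.7, -0.0, -1.6]
grip_width: 20.2
```

```bash
python3 look.py 5; python3 - <<'E'
from h import *
yaw=-0.197;o=np.array([644,20.4]);u=np.array([np.cos(yaw),np.sin(yaw)]);v=np.array([-u[1],u[0]])
for n in("scene","top"):
    C=cloud(n,np.load(n+"5.npz")["d"]);g=np.dstack([(C[...,:2]-o)@u,(C[...,:2]-o)@v,C[...,2]])
    m=(g[...,0]>-165)&(g[...,0]<-55)&(abs(g[...,1])<18)&(g[...,2]>34)&(g[...,2]<55)
    q=g[m];print(n,len(q))
    if len(q)>20: print(np.polyfit(q[:,0]+110,q[:,1],1),np.polyfit(q[:,0]+110,q[:,2],1),q.min(0),q.max(0))
E
```

```text
6.3167 [455.3  57.8  32.7] [-1.571  0.    -0.197] F [ 0.67 -0.03 -1.62] T [ 0.027  0.001 -0.022] 20.2 q6 -1.41
scene 218
[-0.01320385  1.71330225] [-9.71219211e-03  4.03061028e+01] [-164.99125475  -13.286394     34.05636104] [-63.4237294   13.63984337  46.11160341]
top 84
[-0.01995061  1.64018778] [-0.0746655 44.1958519] [-107.42930442   -9.89345476   34.04939726] [-62.83251939  11.76650153  51.28978232]
```

View pics/s5.png

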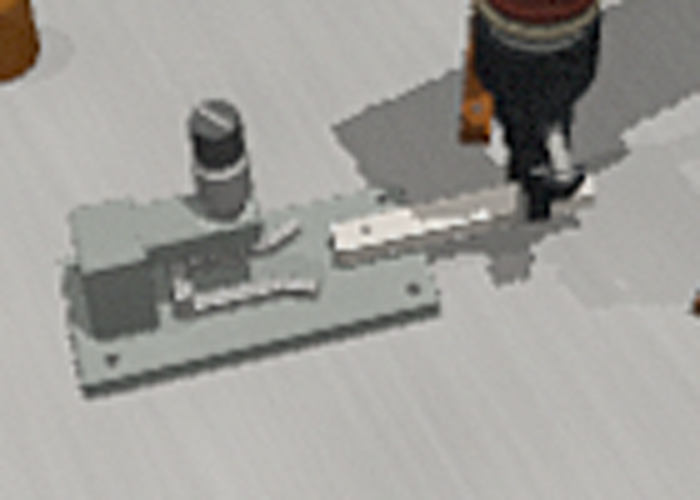

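View pics/t5.png

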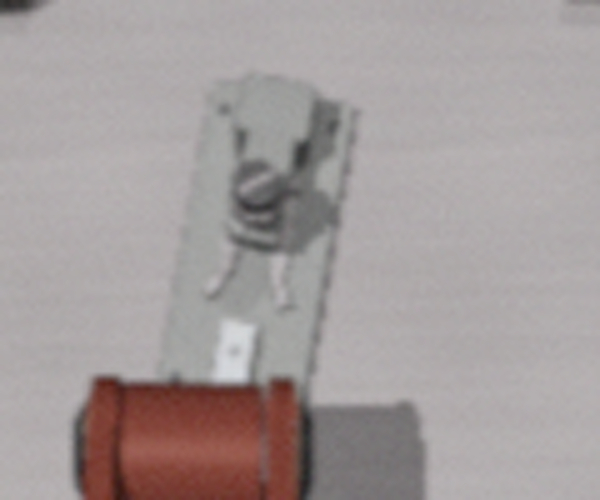

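```bash
python3 - <<'E'
from h import *
yaw=-0.197;o=np.array([644,20.4]);u=np.array([np.cos(yaw),np.sin(yaw)]);v=np.array([-u[1],u[0]])
W=lambda L:[np.r_[o+a*u+b*v,c] for a,b,c in L]
ims=[]
for n,(r0,r1,c0,c1) in dict(top=(110,180,225,285),scene=(190,265,180,290)).items():
    p=np.load(n+"5.npz")["p"];s=8 if n=="top" else 5
    I=cv2.resize(p[r0:r1,c0:c1,::-1],None,fx=s,fy=s,interpolation=cv2.INTER_CUBIC).copy()
    def dr(L,col,cl=False):
        q=((proj(n,W(L))-[c0,r0]+.5)*s).astype(np.int32);cv2.polylines(I,[q],cl,col,1)
    for sg in(1,-1): dr([(-46,18.5*sg,32),(-25,12.5*sg,32),(30,12.5*sg,32)],(0,0,255))
    dr([(-120,50,20),(105,50,20),(105,-50,20),(-120,-50,20)],(0,255,0),True)
    for off,col in((0,(255,0,0)),): dr([(-64-170,off+11,42.5),(-64,off+11,42.5),(-64,off-11,42.5),(-64-170,off-11,42.5)],col,True)
    cv2.imwrite(f"pics/ov_{n}.png",I);print(I.shape)
E
```

```text
(560, 480, 3)
(375, 550, 3)
```

View pics/ov_top.png

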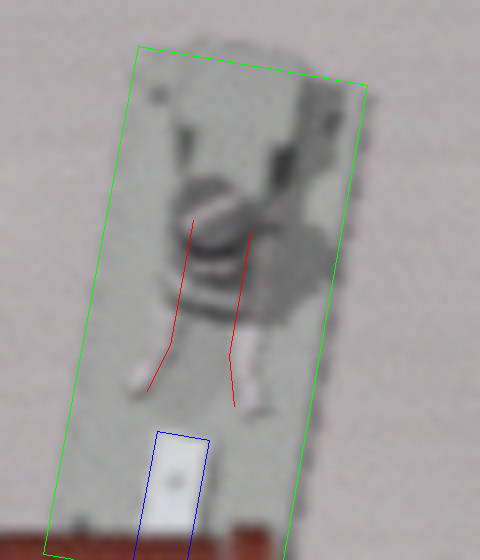

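View pics/ov_scene.png

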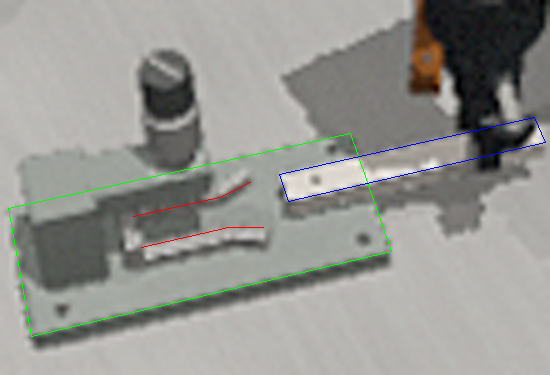

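step_arm([
  [[2, 1, -0.5, 0, 0, 0, 1], [4, 1, -0.5, 0, 0, 0, 1], [5, 1, 0, 0, 0, 0, 1], [5, 1, 0, 0, 0, 0, 1], [5, 0.5, 0, 0, 0, 0, 1], [5, 0, 0, 0, 0, 0, 1], [4, 0, 0, 0, 0, 0, 1], [4, 0, 0, 0, 0, 0, 1], [2, 0, 0, 0, 0, 0, 1], [0, 0, 0, 0, 0, 0, 1]],
])

```text
clock: 7.25
tcp_pos: [490.9, 49.6, 28.3]
orientation: [-1.571, -0.0, -0.197]
contact_force: [-0.5, -0.2, -2.1]
grip_width: 19.9
```

```bash
python3 look.py 6
```

```text
7.25 [490.9  49.6  28.3] [-1.571 -0.    -0.197] F [-0.55 -0.18 -2.14] T [ 0.057  0.105 -0.037] 19.9 q6 -1.424
```

View pics/s6.png

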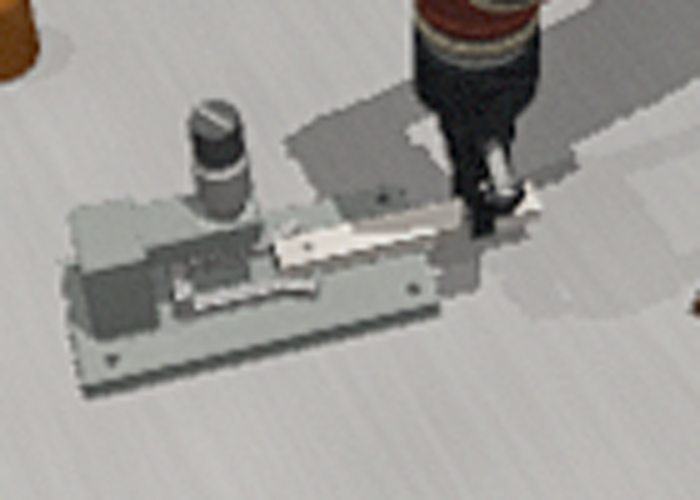

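View pics/t6.png

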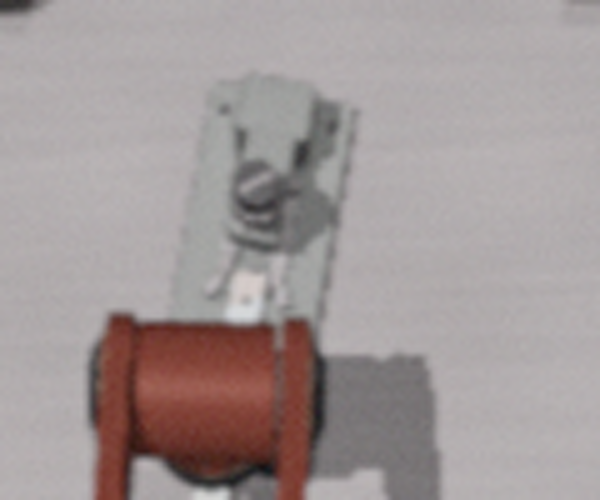

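step_arm([
  [[2, 0, -0.5, 0, 0, 0, 1], [3, 0, 0, 0, 0, 0, 1], [3, 0, 0, 0, 0, 0, 1], [3, 0, 0, 0, 0, 0, 1], [2, 0, 0, 0, 0, 0, 1], [0, 0, 0, 0, 0, 0, 1]],
])

```text
clock: 7.85
tcp_pos: [503.6, 46.5, 28.4]
orientation: [-1.571, -0.001, -0.197]
contact_force: [0.0, -0.6, -2.5]
grip_width: 19.8
```

step_arm([
  [[3, 0, 0, 0, 0, 0, 1], [4, 0, 0, 0, 0, 0, 1], [4, 0, 0, 0, 0, 0, 1], [4, 0, 0, 0, 0, 0, 1], [2, 0, 0, 0, 0, 0, 1], [0, 0, 0, 0, 0, 0, 1]],
])

```text
clock: 8.35
tcp_pos: [520.4, 43.2, 28.4]
orientation: [-1.571, -0.0, -0.197]
contact_force: [-0.9, -0.0, -2.1]
grip_width: 20.1
```

```bash
python3 look.py 7
```

```text
8.35 [520.4  43.2  28.4] [-1.571 -0.    -0.197] F [-0.86 -0.05 -2.13] T [ 0.013  0.072 -0.007] 20.1 q6 -1.434
```

step_arm([
  [[3, 0.3, 0, 0, 0, 0, 1], [4, 0.3, 0, 0, 0, 0, 1], [4, 0.2, 0, 0, 0, 0, 1], [4, 0, 0, 0, 0, 0, 1], [4, 0, 0, 0, 0, 0, 1], [2, 0, 0, 0, 0, 0, 1], [0, 0, 0, 0, 0, 0, 1]],
])

```text
clock: 9.03
tcp_pos: [540.9, 39.1, 27.5]
orientation: [-1.571, -0.0, -0.197]
contact_force: [-0.3, 0.1, -1.6]
grip_width: 20.2
```

step_arm([
  [[1, 0, 0, 0, 0, 0, 1], [1, 0, 0, 0, 0, 0, 1], [1, 0, 0, 0, 0, 0, 1], [0, 0, 0, 0, 0, 0, 1]],
])

```text
clock: 9.37
tcp_pos: [543.3, 38.6, 27.4]
orientation: [-1.571, -0.0, -0.197]
contact_force: [-0.4, -0.3, -2.2]
grip_width: 19.9
```

step_arm([
  [[0.8, 0, 0, 0, 0, 0, 1], [0.8, 0, 0, 0, 0, 0, 1], [0.8, 0, 0, 0, 0, 0, 1], [0, 0, 0, 0, 0, 0, 1]],
])

```text
clock: 9.7
tcp_pos: [545.8, 38.1, 27.5]
orientation: [-1.571, -0.0, -0.197]
contact_force: [-0.3, -0.2, -2.6]
grip_width: 20.1
```

step_arm([
  [[0.5, 0, 0, 0, 0, 0, 1], [0.5, 0, 0, 0, 0, 0, 1], [0, 0, 0, 0, 0, 0, 1]],
])

```text
clock: 9.95
tcp_pos: [546.6, 37.9, 27.4]
orientation: [-1.571, -0.0, -0.197]
contact_force: [-0.3, -0.9, -1.6]
grip_width: 20.5
```

step_arm([
  [[0.5, 0, 0, 0, 0, 0, 1], [0.5, 0, 0, 0, 0, 0, 1], [0, 0, 0, 0, 0, 0, 1]],
])

```text
clock: 10.2
tcp_pos: [547.4, 37.8, 27.3]
orientation: [-1.571, 0.001, -0.197]
contact_force: [0.2, 0.7, -2.6]
grip_width: 20.4
```

Now at about -98.5, the predicted home position, but I haven't felt contact yet. I'll lower gently to the bed, then creep forward.

step_arm([
  [[0, 0.4, 0, 0, 0, 0, 1], [0, 0.3, 0, 0, 0, 0, 1], [0, 0, 0, 0, 0, 0, 1]],
])

```text
clock: 10.45
tcp_pos: [547.4, 37.8, 26.6]
orientation: [-1.571, 0.0, -0.197]
contact_force: [0.2, -0.1, -2.2]
grip_width: 20.1
```

step_arm([
  [[0.5, 0, 0, 0, 0, 0, 1], [0.5, 0, 0, 0, 0, 0, 1], [0, 0, 0, 0, 0, 0, 1]],
])

```text
clock: 10.7
tcp_pos: [547.4, 37.8, 26.1]
orientation: [-1.571, 0.003, -0.197]
contact_force: [-4.5, 1.2, -1.2]
grip_width: 20.3
```

```bash
python3 look.py 8
```

```text
10.7 [547.4  37.8  26.1] [-1.571  0.003 -0.197] F [-4.47  1.24 -1.19] T [0.144 0.756 0.008] 20.3 q6 -1.441
```

View pics/s8.png

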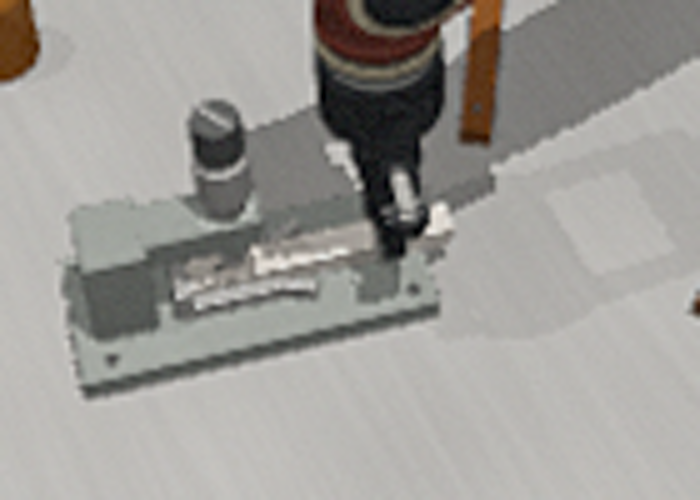

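Stop felt at -98.1 mm with about 4.6 N, which matches the prediction. Next I'll lower to bed contact.

step_arm([
  [[-0.5, 0.3, 0, 0, 0, 0, 1], [0, 0.3, 0, 0, 0, 0, 1], [0, 0, 0, 0, 0, 0, 1]],
])

```text
clock: 11.05
tcp_pos: [547.5, 37.8, 25.9]
orientation: [-1.571, 0.001, -0.197]
contact_force: [-5.8, 0.3, -0.5]
grip_width: 20.6
```

step_arm([
  [[0, 0.3, 0, 0, 0, 0, 1], [0, 0.3, 0, 0, 0, 0, 1], [0, 0, 0, 0, 0, 0, 1]],
])

```text
clock: 11.3
tcp_pos: [547.4, 37.8, 25.9]
orientation: [-1.571, 0.002, -0.197]
contact_force: [-7.6, 1.0, 3.5]
grip_width: 20.1
```

step_arm([
  [[0, 0, 0, 0, 0, 0, 0.6], [0, 0, 0, 0, 0, 0, 0.4], [0, 0, 0, 0, 0, 0, 0], [0, 0, 0, 0, 0, 0, -0.3], [0, 0, 0, 0, 0, 0, -0.3], [0, 0, 0, 0, 0, 0, -0.3]],
])

```text
clock: 11.8
tcp_pos: [548.9, 37.6, 26.1]
orientation: [-1.571, -0.002, -0.197]
contact_force: [0.3, 0.5, -0.4]
grip_width: 55.9
```

```bash
python3 look.py 9
```

```text
11.8 [548.9  37.6  26.1] [-1.571 -0.002 -0.197] F [ 0.26  0.52 -0.37] T [ 0.022 -0.061 -0.029] 55.9 q6 -1.441
```

View pics/s9.png

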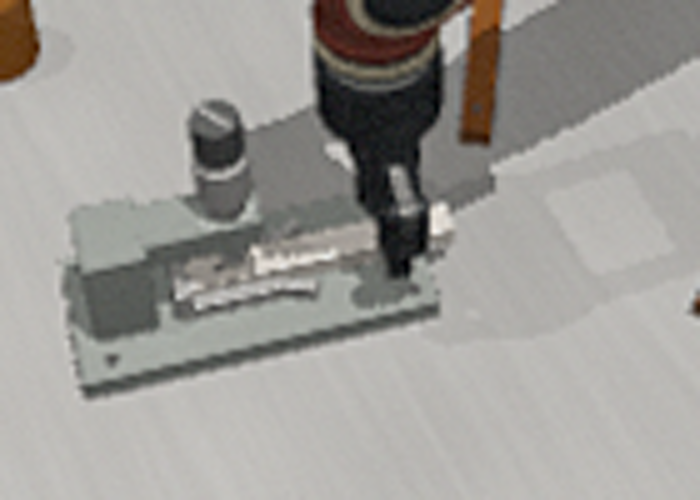

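step_arm([
  [[-10, -2, 0, 0, 0, 0, -0.3], [-20, 0, 0, 0, 0, 0, -0.3], [-20, 0, 0, 0, 0, 0, -0.3], [-15, 0, 0, 0, 0, 0, -0.3], [-2, 0, 0, 0, 0, 0, 0.3], [0, 0, 0, 0, 0, 0, 1], [0, 0, 0, 0, 0, 0, 1], [0, 0, 0, 0, 0, 0, 1], [0, 0, 0, 0, 0, 0, 1], [0, 0, 0, 0, 0, 0, 1]],
])

```text
clock: 12.73
tcp_pos: [483.0, 50.6, 27.7]
orientation: [-1.571, -0.0, -0.197]
contact_force: [0.3, 0.5, -0.6]
grip_width: 0.1
```

step_arm([
  [[2, 0, 0, 0, 0, 0, 1], [2, 0, 0, 0, 0, 0, 1], [1, 0, 0, 0, 0, 0, 1], [1, 0, 0, 0, 0, 0, 1], [0, 0, 0, 0, 0, 0, 1]],
])

```text
clock: 13.15
tcp_pos: [488.5, 49.5, 27.5]
orientation: [-1.571, -0.0, -0.197]
contact_force: [0.6, 1.1, 0.4]
grip_width: -0.3
```

step_arm([
  [[1.5, 0, 0, 0, 0, 0, 1], [1.5, 0, 0, 0, 0, 0, 1], [1, 0, 0, 0, 0, 0, 1], [0.5, 0, 0, 0, 0, 0, 1], [0, 0, 0, 0, 0, 0, 1]],
])

```text
clock: 13.57
tcp_pos: [492.8, 48.7, 27.5]
orientation: [-1.571, -0.0, -0.197]
contact_force: [-0.5, -0.7, 0.4]
grip_width: 0.1
```

step_arm([
  [[0.5, 0, 0, 0, 0, 0, 1], [0.5, 0, 0, 0, 0, 0, 1], [0.5, 0, 0, 0, 0, 0, 1], [0, 0, 0, 0, 0, 0, 1]],
])

```text
clock: 13.9
tcp_pos: [494.2, 48.4, 27.5]
orientation: [-1.571, -0.0, -0.197]
contact_force: [0.8, -1.0, 0.1]
grip_width: -0.1
```

step_arm([
  [[0.5, 0, 0, 0, 0, 0, 1], [0.5, 0, 0, 0, 0, 0, 1], [0, 0, 0, 0, 0, 0, 1]],
])

```text
clock: 14.15
tcp_pos: [495.2, 48.2, 27.5]
orientation: [-1.571, -0.0, -0.197]
contact_force: [0.1, -1.0, -0.2]
grip_width: 0.4
```

step_arm([
  [[0.5, 0, 0, 0, 0, 0, 1], [0.5, 0, 0, 0, 0, 0, 1], [0, 0, 0, 0, 0, 0, 1]],
])

```text
clock: 14.4
tcp_pos: [495.6, 48.1, 27.4]
orientation: [-1.571, 0.001, -0.197]
contact_force: [-2.3, 0.2, 2.8]
grip_width: 0.1
```

step_arm([
  [[0.5, 0, 0, 0, 0, 0, 1], [0.5, 0, 0, 0, 0, 0, 1], [0, 0, 0, 0, 0, 0, 1]],
])

```text
clock: 14.65
tcp_pos: [495.7, 48.1, 27.2]
orientation: [-1.571, 0.004, -0.197]
contact_force: [-6.1, 0.6, 5.2]
grip_width: 0.1
```

step_arm([
  [[0.5, 0, 0, 0, 0, 0, 1], [0.5, 0, 0, 0, 0, 0, 1], [0, 0, 0, 0, 0, 0, 1]],
])

```text
clock: 14.9
tcp_pos: [495.7, 48.1, 27.0]
orientation: [-1.571, 0.006, -0.197]
contact_force: [-9.3, 1.5, 6.8]
grip_width: 0.1
```

The bar is firmly home: the end stopped moving at gauge x = -140 while the push force rose to 9 N. I'll back off and move over the cap.

step_arm([
  [[-3, 0, 0, 0, 0, 0, 1], [-12, -5, 0, 0, 0, 0, 1], [-5, -30, 0, 0, 0, 0, 0.5], [0, -40, 0, 0, 0, 0, 0], [0, -40, 0, 0, 0, 0, -0.5], [0, -40, 0, 0, 0, 0, -1], [0, -25, 0, 0, 0, 0, -1], [0, 0, 0, 0, 0, 0, -1]],
])

```text
clock: 15.57
tcp_pos: [482.7, 51.3, 215.8]
orientation: [-1.569, -0.015, -0.197]
contact_force: [1.1, 0.0, 0.1]
grip_width: 72.3
```

```bash
python3 look.py 10; python3 plan.py 644 20.4 205 1.1 14 -1
```

```text
15.5667 [482.7  51.3 215.8] [-1.569 -0.015 -0.197] F [1.11 0.04 0.06] T [-0.006 -0.008 -0.082] 72.3 q6 -1.421
[[12.0,0.3,0.1,0,-0.093,0,-1.0],[11.9,0.3,-1.0,0,-0.093,0,-1.0],[11.8,0.3,-2.1,0,-0.093,0,-1.0],[11.5,0.3,-3.2,0,-0.093,0,-1.0],[11.2,0.3,-4.2,0,-0.092,0,-1.0],[10.7,0.3,-5.2,0,-0.093,0,-1.0],[10.2,0.3,-6.2,0,-0.092,0,-1.0],[9.6,0.3,-7.1,0,-0.093,0,-1.0],[8.9,0.3,-8.0,0,-0.092,0,-1.0],[8.1,0.3,-8.8,0,-0.093,0,-1.0],[7.3,0.3,-9.5,0,-0.092,0,-1.0],[6.4,0.3,-10.1,0,-0.093,0,-1.0],[5.4,0.3,-10.7,0,-0.092,0,-1.0],[4.4,0.2,-11.1,0,-0.093,0,-1.0]]
end [644.   20.4 205. ] 1.1
```

View pics/s10.png

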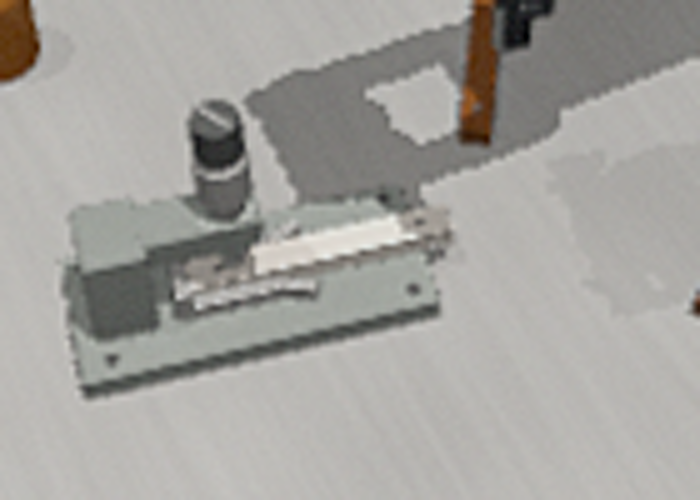

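The bar lies between the rails, running from (180,280) to (445,225). Moving over the cap.

step_arm([
  [[12, 0.3, 0.1, 0, -0.093, 0, -1], [11.9, 0.3, -1, 0, -0.093, 0, -1], [11.8, 0.3, -2.1, 0, -0.093, 0, -1], [11.5, 0.3, -3.2, 0, -0.093, 0, -1], [11.2, 0.3, -4.2, 0, -0.093, 0, -1], [10.7, 0.3, -5.2, 0, -0.093, 0, -1], [10.2, 0.3, -6.2, 0, -0.093, 0, -1], [9.6, 0.3, -7.1, 0, -0.093, 0, -1], [8.9, 0.3, -8, 0, -0.093, 0, -1], [8.1, 0.3, -8.8, 0, -0.093, 0, -1], [7.3, 0.3, -9.5, 0, -0.093, 0, -1], [6.4, 0.3, -10.1, 0, -0.093, 0, -1], [5.4, 0.3, -10.7, 0, -0.093, 0, -1], [4.4, 0.3, -11.1, 0, -0.09, 0, -1], [0, 0, 0, 0, 0, 0, -1], [0, 0, 0, 0, 0, 0, -1], [0, 0, 0, 0, 0, 0, -1]],
])

```text
clock: 17.08
tcp_pos: [641.8, 20.9, 201.5]
orientation: [-1.568, 0.001, 1.1]
contact_force: [-0.2, 1.4, -0.6]
grip_width: 85.5
```

```bash
python3 look.py 11; python3 plan.py 644 20.4 165 1.1 6 -1
```

```text
17.0833 [641.8  20.9 201.5] [-1.568e+00  1.000e-03  1.100e+00] F [-0.18  1.44 -0.58] T [ 0.028  0.025 -0.081] 85.5 q6 -2.754
[[0.1,6.3,-0.3,0,0.0,0,-1.0],[0.0,6.2,-0.3,0,0.0,0,-1.0],[0.1,6.3,-0.3,0,0.0,0,-1.0],[0.0,6.2,-0.4,0,0.0,0,-1.0],[0.1,6.3,-0.3,0,0.001,0,-1.0],[0.0,6.2,-0.4,0,0.0,0,-1.0]]
end [644.   20.4 165. ] 1.1
```

View pics/s11.png

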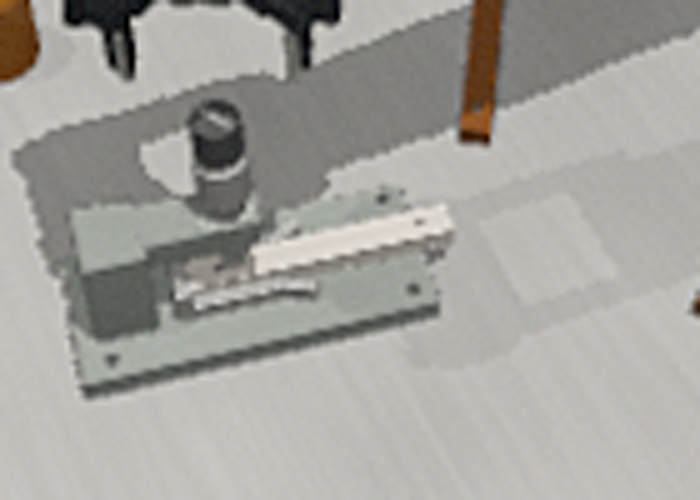

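step_arm([
  [[0.3, 6, -1, 0, 0, 0, -1], [0.2, 10, -1, 0, 0, 0, -1], [0, 12, 0, 0, 0, 0, -1], [0, 12, 0, 0, 0, 0, -1], [0, 8, 0, 0, 0, 0, -1], [0, 4.5, 0, 0, 0, 0, -1], [0, 0, 0, 0, 0, 0, -1], [0, 0, 0, 0, 0, 0, -1], [0, 0, 0, 0, 0, 0, -1]],
])

```text
clock: 17.93
tcp_pos: [645.4, 20.3, 151.5]
orientation: [-1.572, -0.0, 1.102]
contact_force: [-0.8, 0.5, 0.5]
grip_width: 85.4
```

```bash
python3 look.py 12; python3 - <<'E'
import cv2,numpy as np
for n,(r0,r1,c0,c1) in dict(scene=(170,240,180,250),top=(100,160,215,285)).items():
    p=np.load(n+"12.npz")["p"];cv2.imwrite(f"pics/c12{n}.png",cv2.resize(p[r0:r1,c0:c1,::-1],None,fx=7,fy=7,interpolation=cv2.INTER_CUBIC))
E
```

```text
17.9333 [645.4  20.3 151.5] [-1.572 -0.     1.102] F [-0.78  0.5   0.54] T [ 0.026 -0.051  0.069] 85.4 q6 -2.757
```

View pics/c12scene.png

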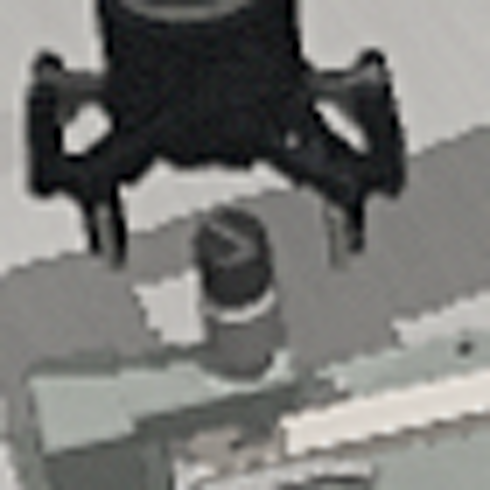

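step_arm([
  [[-0.3, 2, 0.6, 0, 0, 0, -1], [0, 0, 0, 0, 0, 0, -0.5], [0, 0, 0, 0, 0, 0, 0], [0, 0, 0, 0, 0, 0, 0.2], [0, 0, 0, 0, 0, 0, 0.4], [0, 0, 0, 0, 0, 0, 0.6], [0, 0, 0, 0, 0, 0, 0.8], [0, 0, 0, 0, 0, 0, 1], [0, 0, 0, 0, 0, 0, 1], [0, 0, 0, 0, 0, 0, 1]],
])

```text
clock: 18.87
tcp_pos: [644.4, 20.3, 149.0]
orientation: [-1.571, -0.0, 1.102]
contact_force: [0.4, 0.9, 0.9]
grip_width: 28.3
```

```bash
python3 look.py 13
```

```text
18.8667 [644.4  20.3 149. ] [-1.571 -0.     1.102] F [0.42 0.9  0.87] T [ 0.031  0.002 -0.033] 28.3 q6 -2.757
```

step_arm([
  [[0, 0.2, 0, 0, 0.05, 0, 1], [0, 0.2, 0, 0, 0.05, 0, 1], [0, 0.2, 0, 0, 0.05, 0, 1], [0, 0.2, 0, 0, 0.05, 0, 1], [0, 0, 0, 0, 0, 0, 1]],
])

```text
clock: 19.38
tcp_pos: [644.5, 20.3, 148.2]
orientation: [-1.571, -0.0, 0.901]
contact_force: [1.1, 0.5, 1.9]
grip_width: 28.4
```

```bash
cat > st.py <<'E'
from cell import bot
o=bot.observe();print(round(o["clock"],2),o["tcp_pos"].round(2),o["orientation"].round(3),"F",o["contact_force"].round(2),"T",o["torque"].round(3),"q6",o["joint_pos"][5].round(3))
E
python3 st.py
```

```text
19.38 [644.51  20.28 148.19] [-1.571 -0.     0.901] F [1.14 0.54 1.93] T [-0.019 -0.068 -0.061] q6 -2.556
```

step_arm([
  [[0, 0.2, 0, 0, 0.05, 0, 1], [0, 0.2, 0, 0, 0.05, 0, 1], [0, 0.2, 0, 0, 0.05, 0, 1], [0, 0.2, 0, 0, 0.05, 0, 1], [0, 0.2, 0, 0, 0.05, 0, 1], [0, 0.2, 0, 0, 0.05, 0, 1]],
])

```text
clock: 19.88
tcp_pos: [644.6, 20.1, 147.0]
orientation: [-1.572, -0.0, 0.601]
contact_force: [0.6, -0.3, 1.9]
grip_width: 28.1
```

```bash
python3 st.py
```

```text
19.88 [644.61  20.11 147.04] [-1.572 -0.     0.601] F [ 0.61 -0.26  1.87] T [-0.162 -0.095  0.097] q6 -2.256
```

step_arm([
  [[0, 0.2, 0, 0, 0.05, 0, 1], [0, 0.2, 0, 0, 0.05, 0, 1], [0, 0.2, 0, 0, 0.05, 0, 1], [0, 0.2, 0, 0, 0.05, 0, 1]],
])

```text
clock: 20.22
tcp_pos: [644.7, 20.0, 146.3]
orientation: [-1.572, -0.001, 0.401]
contact_force: [1.8, -0.6, 1.0]
grip_width: 28.3
```

```bash
python3 look.py 14
```

```text
20.2167 [644.7  20.  146.3] [-1.572e+00 -1.000e-03  4.010e-01] F [ 1.75 -0.61  0.97] T [-0.231 -0.165  0.065] 28.3 q6 -2.056
```

View pics/s14.png

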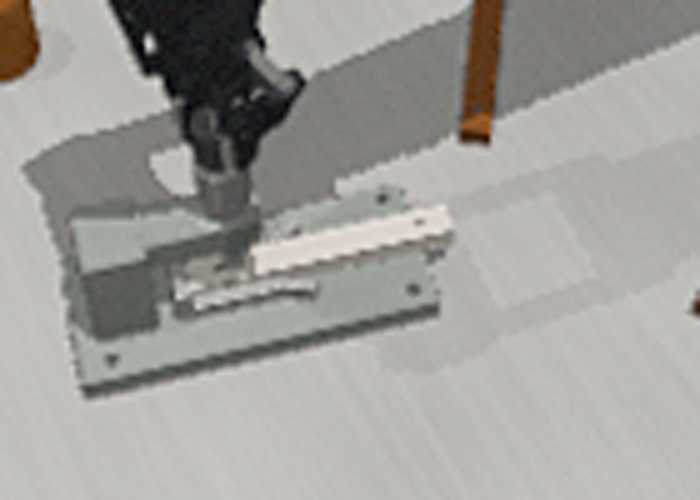

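step_arm([
  [[0, 0.1, 0, 0, 0.05, 0, 1], [0, 0.2, 0, 0, 0.05, 0, 1], [0, 0.2, 0, 0, 0.05, 0, 1], [0, 0.2, 0, 0, 0.05, 0, 1]],
])

```text
clock: 20.65
tcp_pos: [644.6, 19.9, 145.5]
orientation: [-1.572, -0.001, 0.202]
contact_force: [1.6, -1.6, 0.7]
grip_width: 28.1
```

step_arm([
  [[0, 0.2, 0, 0, 0.05, 0, 1], [0, 0.2, 0, 0, 0.05, 0, 1], [0, 0, 0, 0, 0, 0, 1]],
])

```text
clock: 20.9
tcp_pos: [644.6, 19.9, 145.1]
orientation: [-1.572, -0.001, 0.103]
contact_force: [1.3, -2.7, 1.4]
grip_width: 27.6
```

```bash
python3 st.py
```

```text
20.9 [644.63  19.86 145.06] [-1.572e+00 -1.000e-03  1.030e-01] F [ 1.35 -2.72  1.45] T [-0.384 -0.184 -0.078] q6 -1.758
```

step_arm([
  [[0, 0.2, 0, 0, 0.05, 0, 1], [0, 0.2, 0, 0, 0.05, 0, 1], [0, 0, 0, 0, 0, 0, 1]],
])

```text
clock: 21.15
tcp_pos: [644.6, 19.8, 144.7]
orientation: [-1.572, -0.001, 0.004]
contact_force: [0.2, -2.9, 0.3]
grip_width: 28.4
```

step_arm([
  [[0, 0.2, 0, 0, 0.05, 0, 1], [0, 0.2, 0, 0, 0.05, 0, 1], [0, 0, 0, 0, 0, 0, 1]],
])

```text
clock: 21.4
tcp_pos: [644.6, 19.9, 144.2]
orientation: [-1.572, -0.001, -0.096]
contact_force: [1.3, -3.6, 0.6]
grip_width: 28.5
```

step_arm([
  [[0, 0.2, 0, 0, 0.05, 0, 1], [0, 0.2, 0, 0, 0.05, 0, 1], [0, 0, 0, 0, 0, 0, 1]],
])

```text
clock: 21.65
tcp_pos: [644.5, 19.9, 143.9]
orientation: [-1.572, -0.001, -0.196]
contact_force: [1.3, -2.5, 0.8]
grip_width: 28.1
```

```bash
python3 st.py
```

```text
21.65 [644.5   19.86 143.86] [-1.572e+00 -1.000e-03 -1.960e-01] F [ 1.33 -2.53  0.75] T [-0.655 -0.299 -0.058] q6 -1.459
```

step_arm([
  [[0, 0.2, -0.2, 0, 0.05, 0, 1], [0, 0.2, -0.1, 0, 0.05, 0, 1], [0, 0, 0, 0, 0, 0, 1]],
])

```text
clock: 21.9
tcp_pos: [644.4, 19.7, 143.4]
orientation: [-1.571, -0.001, -0.295]
contact_force: [1.6, -4.2, 1.4]
grip_width: 28.3
```

step_arm([
  [[0, 0.2, 0, 0, 0.05, 0, 1], [0, 0.2, 0, 0, 0.05, 0, 1], [0, 0, 0, 0, 0, 0, 1]],
])

```text
clock: 22.15
tcp_pos: [644.4, 19.7, 143.0]
orientation: [-1.571, -0.001, -0.395]
contact_force: [0.9, -4.3, -0.1]
grip_width: 28.1
```

step_arm([
  [[0, 0.2, 0, 0, 0.05, 0, 1], [0, 0.2, 0, 0, 0.05, 0, 1], [0, 0, 0, 0, 0, 0, 1]],
])

```text
clock: 22.4
tcp_pos: [644.3, 19.7, 142.6]
orientation: [-1.571, -0.001, -0.495]
contact_force: [1.5, -4.0, 1.5]
grip_width: 28.2
```

```bash
python3 st.py
```

```text
22.4 [644.34  19.73 142.65] [-1.571e+00 -1.000e-03 -4.950e-01] F [ 1.5  -4.01  1.51] T [-0.755 -0.298 -0.024] q6 -1.16
```

step_arm([
  [[0.2, 0.2, -0.2, 0, 0.05, 0, 1], [0.2, 0.2, -0.2, 0, 0.05, 0, 1], [0, 0, 0, 0, 0, 0, 1]],
])

```text
clock: 22.65
tcp_pos: [644.4, 19.5, 142.2]
orientation: [-1.571, -0.0, -0.595]
contact_force: [1.2, -3.5, 0.7]
grip_width: 28.6
```

step_arm([
  [[0, 0.2, 0, 0, 0.05, 0, 1], [0, 0.2, 0, 0, 0.05, 0, 1], [0, 0, 0, 0, 0, 0, 1]],
])

```text
clock: 22.9
tcp_pos: [644.4, 19.5, 141.8]
orientation: [-1.571, -0.0, -0.695]
contact_force: [0.2, -4.1, 1.7]
grip_width: 28.6
```

step_arm([
  [[0, 0.2, 0, 0, 0.05, 0, 1], [0, 0.2, 0, 0, 0.05, 0, 1], [0, 0, 0, 0, 0, 0, 1]],
])

```text
clock: 23.15
tcp_pos: [644.3, 19.4, 141.4]
orientation: [-1.571, -0.0, -0.795]
contact_force: [0.4, -3.5, 1.8]
grip_width: 28.2
```

```bash
python3 look.py 15
```

```text
23.15 [644.3  19.4 141.4] [-1.571 -0.    -0.795] F [ 0.35 -3.49  1.84] T [-0.633 -0.112  0.008] 28.2 q6 -0.861
```

View pics/s15.png

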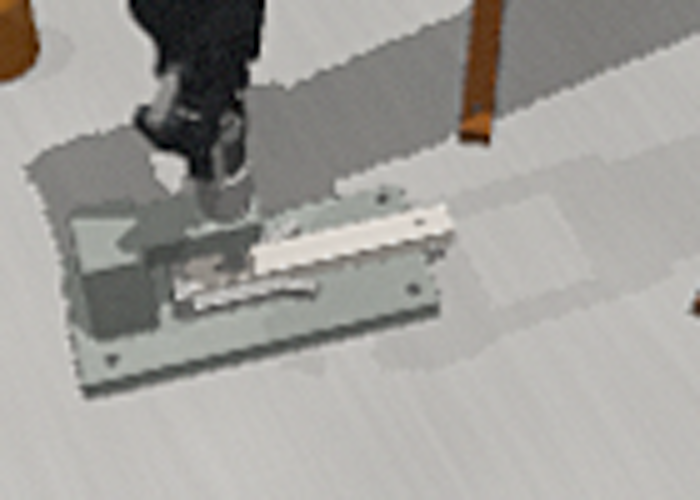

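step_arm([
  [[0, 0.2, 0, 0, 0.05, 0, 1], [0, 0.2, 0, 0, 0.05, 0, 1], [0, 0, 0, 0, 0, 0, 1]],
])

```text
clock: 23.5
tcp_pos: [644.3, 19.4, 141.0]
orientation: [-1.571, -0.0, -0.896]
contact_force: [0.5, -3.3, 2.6]
grip_width: 28.3
```

step_arm([
  [[0, 0.2, 0, 0, 0.05, 0, 1], [0, 0.2, 0, 0, 0.05, 0, 1], [0, 0, 0, 0, 0, 0, 1]],
])

```text
clock: 23.75
tcp_pos: [644.3, 19.4, 140.5]
orientation: [-1.571, -0.0, -0.996]
contact_force: [0.6, -3.5, 1.9]
grip_width: 28.1
```

step_arm([
  [[0, 0.2, 0, 0, 0.05, 0, 1], [0, 0.2, 0, 0, 0.05, 0, 1], [0, 0, 0, 0, 0, 0, 1]],
])

```text
clock: 24.0
tcp_pos: [644.3, 19.4, 140.4]
orientation: [-1.571, -0.0, -1.095]
contact_force: [0.4, -4.8, 3.4]
grip_width: 28.2
```

step_arm([
  [[0, 0.2, 0, 0, 0.05, 0, 1], [0, 0, 0, 0, 0, 0, 1]],
])

```text
clock: 24.17
tcp_pos: [644.3, 19.4, 140.3]
orientation: [-1.571, -0.0, -1.145]
contact_force: [-0.3, -4.2, 4.9]
grip_width: 27.9
```

```bash
python3 st.py
```

```text
24.17 [644.34  19.38 140.29] [-1.571 -0.    -1.145] F [-0.28 -4.19  4.9 ] T [-0.754  0.125  0.005] q6 -0.511
```

Landed at about yaw -1.05: Fz is rising and the sinking has stopped. I'll relieve the press, then rotate without sinking to confirm.

step_arm([
  [[0, -0.3, 0, 0, 0, 0, 1], [0, -0.1, 0, 0, 0.05, 0, 1], [0, 0, 0, 0, 0.05, 0, 1], [0, 0, 0, 0, 0, 0, 1]],
])

```text
clock: 24.5
tcp_pos: [644.3, 19.4, 140.3]
orientation: [-1.571, -0.0, -1.246]
contact_force: [-0.8, -5.0, 3.1]
grip_width: 28.1
```

```bash
python3 st.py
```

```text
24.5 [644.26  19.39 140.34] [-1.571 -0.    -1.246] F [-0.78 -4.95  3.14] T [-0.818  0.119 -0.01 ] q6 -0.41
```

step_arm([
  [[0, 0, 0, 0, 0.05, 0, 1], [0, 0, 0, 0, 0.05, 0, 1], [0, 0, 0, 0, 0, 0, 1]],
])

```text
clock: 24.75
tcp_pos: [644.2, 19.4, 140.4]
orientation: [-1.571, -0.0, -1.346]
contact_force: [-0.6, -3.8, 3.2]
grip_width: 28.1
```

```bash
python3 st.py
```

```text
24.75 [644.24  19.39 140.36] [-1.571 -0.    -1.346] F [-0.61 -3.82  3.23] T [-0.85   0.216 -0.002] q6 -0.31
```

Confirmed: 0.2 rad of turn without sinking left Fz unchanged, so the clutch is slipping. I'll continue to a total slip of about 1.33 rad.

step_arm([
  [[0, -0.2, 0, 0, 0.05, 0, 1], [0, 0, 0, 0, 0.05, 0, 1], [0, 0, 0, 0, 0.05, 0, 1], [0, 0, 0, 0, 0.05, 0, 1], [0, 0, 0, 0, 0.05, 0, 1], [0, 0, 0, 0, 0.05, 0, 1], [0, 0, 0, 0, 0.05, 0, 1], [0, 0, 0, 0, 0.05, 0, 1], [0, 0, 0, 0, 0, 0, 1]],
])

```text
clock: 25.5
tcp_pos: [644.0, 19.4, 140.3]
orientation: [-1.572, -0.0, -1.746]
contact_force: [-2.1, -4.6, 3.4]
grip_width: 28.1
```

```bash
python3 st.py
```

```text
25.5 [644.04  19.42 140.34] [-1.572 -0.    -1.746] F [-2.14 -4.59  3.43] T [-0.811  0.288 -0.008] q6 0.09
```

step_arm([
  [[0, 0, 0, 0, 0.05, 0, 1], [0, 0, 0, 0, 0.05, 0, 1], [0, 0, 0, 0, 0.05, 0, 1], [0, 0, 0, 0, 0.05, 0, 1], [0, 0, 0, 0, 0.05, 0, 1], [0, 0, 0, 0, 0.05, 0, 1], [0, 0, 0, 0, 0, 0, 1]],
])

```text
clock: 26.08
tcp_pos: [644.0, 19.5, 140.3]
orientation: [-1.572, -0.001, -2.045]
contact_force: [-1.0, -4.5, 2.9]
grip_width: 28.5
```

```bash
python3 look.py 16; python3 - <<'E'
import cv2,numpy as np
L=[]
for k in (13,15,16):
    p=np.load(f"scene{k}.npz")["p"];L.append(cv2.resize(p[185:250,190:240,::-1],None,fx=5,fy=5,interpolation=cv2.INTER_CUBIC))
cv2.imwrite("pics/cmp.png",np.hstack(L))
E
```

```text
26.0833 [644.   19.5 140.3] [-1.572e+00 -1.000e-03 -2.045e+00] F [-1.   -4.54  2.91] T [-0.865  0.361 -0.074] 28.5 q6 0.39
```

View pics/cmp.png

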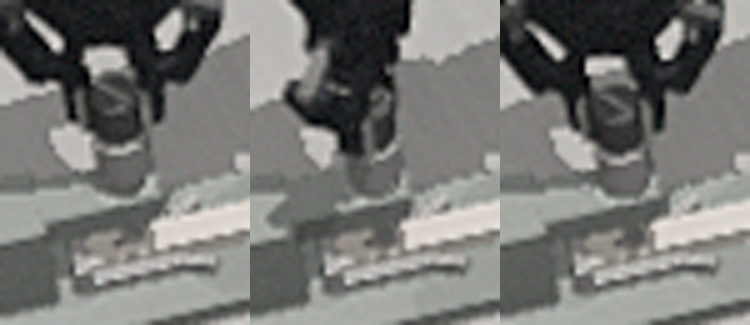

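step_arm([
  [[0, 0, 0, 0, 0.05, 0, 1], [0, 0, 0, 0, 0.05, 0, 1], [0, 0, 0, 0, 0.05, 0, 1], [0, 0, 0, 0, 0.05, 0, 1], [0, 0, 0, 0, 0.05, 0, 1], [0, 0, 0, 0, 0.06, 0, 1], [0, 0, 0, 0, 0, 0, 1], [0, 0, 0, 0, 0, 0, 1]],
])

```text
clock: 26.85
tcp_pos: [643.8, 19.6, 140.3]
orientation: [-1.572, -0.001, -2.354]
contact_force: [-2.0, -4.2, 4.0]
grip_width: 28.0
```

```bash
python3 st.py
```

```text
26.85 [643.83  19.55 140.29] [-1.572e+00 -1.000e-03 -2.354e+00] F [-1.98 -4.18  3.95] T [-0.827  0.49  -0.03 ] q6 0.698
```

step_arm([
  [[0, 0, 0, 0, 0, 0, 0.7], [0, 0, 0, 0, 0, 0, 0.4], [0, 0, 0, 0, 0, 0, 0], [0, 0, 0, 0, 0, 0, -0.5], [0, 0, 0, 0, 0, 0, -1], [0, 0, 0, 0, 0, 0, -1], [0, 0, 0, 0, 0, 0, -1], [0, 0, 0, 0, 0, 0, -1]],
])

```text
clock: 27.52
tcp_pos: [644.3, 19.8, 140.3]
orientation: [-1.571, 0.0, -2.357]
contact_force: [-0.7, -0.3, -0.5]
grip_width: 85.6
```

```bash
python3 st.py
```

```text
27.52 [644.32  19.85 140.31] [-1.571  0.    -2.357] F [-0.66 -0.28 -0.53] T [-0.027  0.001  0.038] q6 0.701
```

step_arm([
  [[0, -5, 0, 0, 0, 0, -1], [0, -15, 0, 0, 0, 0, -1], [0, -25, 0, 0, 0, 0, -1], [0, -35, 0, 0, 0, 0, -1], [0, -35, 0, 0, 0, 0, -1], [-20, -10, 20, 0, 0, 0, -1], [-35, 0, 10, 0, 0, 0, -1], [0, 0, 0, 0, 0, 0, -1], [0, 0, 0, 0, 0, 0, -1]],
])

```text
clock: 28.27
tcp_pos: [705.5, 37.6, 266.1]
orientation: [-1.571, 0.0, -2.357]
contact_force: [0.1, -1.2, -0.5]
grip_width: 85.3
```

```bash
python3 look.py 17;  python3 - <<'E'
from h import *
yaw=-0.197;o=np.array([644,20.4]);u=np.array([np.cos(yaw),np.sin(yaw)]);v=np.array([-u[1],u[0]])
for n in("scene","top"):
  for k in (0,17):
    C=cloud(n,np.load(f"{n}{k}.npz")["d"]);g=np.dstack([(C[...,:2]-o)@u,(C[...,:2]-o)@v,C[...,2]])
    m=(abs(g[...,0])<14)&(abs(g[...,1])<14)&(g[...,2]>150)&(g[...,2]<190)
    print(n,k,"cap top z",np.percentile(g[m][:,2],[50,80,95]).round(1))
    m=(g[...,0]>-150)&(g[...,0]<-55)&(abs(g[...,1])<20)&(g[...,2]>29)&(g[...,2]<50)
    q=g[m]
    if len(q)>20: print(" bar",len(q),np.polyfit(q[:,0]+100,q[:,1],1).round(3),np.median(q[:,2]).round(1),q[:,0].min().round(1))
E
```

```text
28.2667 [705.5  37.6 266.1] [-1.571  0.    -2.357] F [ 0.08 -1.18 -0.52] T [0.04  0.011 0.044] 85.3 q6 0.734
scene 0 cap top z [172.3 174.2 175.8]
scene 17 cap top z [164.1 166.2 167.4]
 bar 171 [ 0.01  -0.354] 34.4 -139.6
top 0 cap top z [173.3 176.8 179.5]Traceback (most recent call last):
  File "<stdin>", line 7, in <module>
    return _quantile_unchecked(
        a, q, axis, out, overwrite_input, method, keepdims, weights)
    return _ureduce(a,
                    func=_quantile_ureduce_func,
    ...<5 lines>...
                    overwrite_input=overwrite_input,
                    method=method)
    r = func(a, **kwargs)
    result = _quantile(arr,
                       quantiles=q,
    ...<2 lines>...
                       out=out,
                       weights=wgt)
    slices_having_nans = np.isnan(arr[-1, ...])
                                  ~~~^^^^^^^^^
IndexError: index -1 is out of bounds for axis 0 with size 0
```

View pics/s17.png

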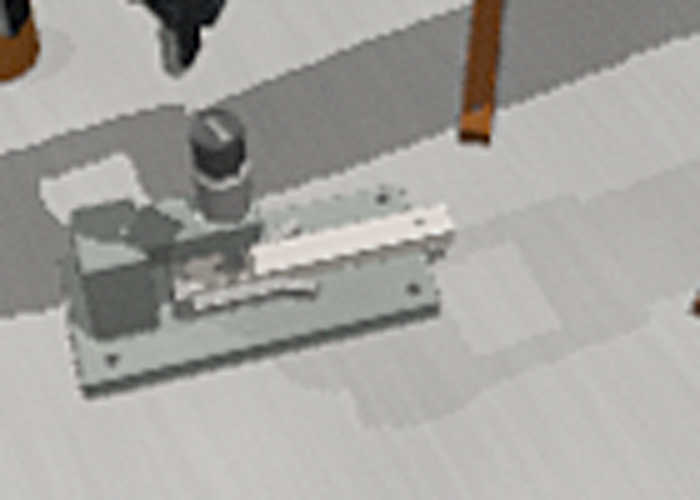

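View pics/t17.png

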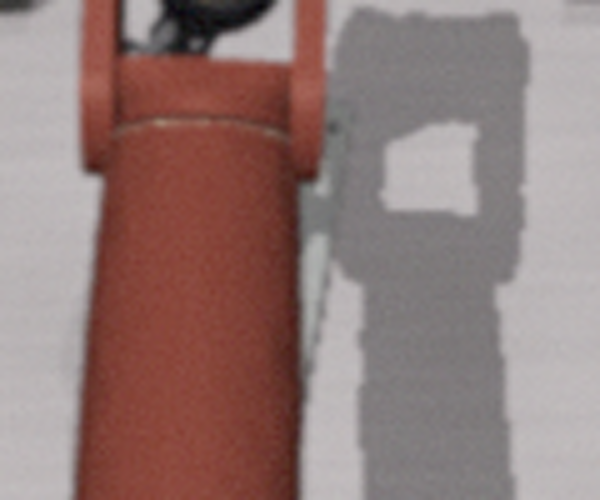

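Cap sank 8.2 mm (about 2.05 rad of screw) out of 3.46 rad turned, so slip is about 1.35 to 1.4 rad, between two and three clicks. The bar end is at gauge x = -139.6 (home is -140). Handing in.

```bash
python3 -c "
from cell import bot
print(bot.finish_job(), bot.observe()['clock'])"
```

```text
the job is handed in; nothing more can be done
the job is handed in; nothing more can be done
```

The bar is fully home against the end stop and clamped, and I handed the job in at about 28 s with the gripper open and clear of everything.

- **Bar seated:** I slid it between the rails, set it on the bed, and pushed its back end with shut fingers. It stopped moving while the push rose to about 9 N. The last picture puts its outer end at gauge x = -139.6 mm, where fully home is -140 mm.
- **Cap turned:** I turned it 3.46 rad clockwise, and the spindle landed on the bar after about 8.2 mm. The clutch slip comes out at roughly 1.3 to 1.4 rad, which is two clicks and part of a third. I worked this out from the turn and the measured sinking, because the clicks themselves did not show in the noisy torque reading.
- **Forces:** The grip pressed the cap down by at most about 4 N. Added to the stated 9–16 N foot load, that stays under 25 N. Pressing from the gripper while setting the bar down was only a few newtons, and sideways load on the cap stayed at about 5 N.
- **Check not made:** In the last top view the arm hid the gauge, so the final check rests on the scene camera alone. It showed the bar between the rails. I touched none of the other objects, but I didn't re-measure their positions.

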